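Load the parts washer and start its timer

ROBOT

A 6-joint arm with a two-finger parallel gripper is mounted at the origin on the work surface. World frame = base frame: x ahead of the robot, y to its left, z up, the work surface at z = 0. Lengths are in m, angles in rad, forces in N, time in s.
With the tool pointing down it reaches from about 0.35 to 0.975 m from the base axis. Payload 4.9 kg.
Tool frame: the origin (TCP) lies midway between the tips of the shut fingers; the grasp point (between the pads) lies 19 mm behind it; z points along the fingers, y is the line along which they close (so a half turn about z gives the same grasp; the last joint's range is limited). The gripper opens to 85 mm and grips with 20 to 120 N. Pads are 22 mm wide; open, the fingers measure 114 mm over their backs; the gripper's body (76 mm by 85 mm) begins 54 mm behind the grasp point. The pads swing forward as they close: fully open they stand 13 mm farther back than shut.
Start: joints at [1.027, 0.053, 1.613, -0, 1.476, -0.119], TCP at [0.258, 0.569, 0.231] pointing down, gripper open.
Joint ranges: [-3.01, 3.01], [-1.01, 2.22], [0.06, 2.58], [-1.02, 4.17], [0.09, 2.62], [-3.14, 3.14]. Speed limits (rad/s): [2.57, 2.57, 3.14, 3.14, 3.14, 3.14].

INTERFACE

Orientations are given as a rotation vector (axis times angle).
In Python, from station import ctrl gives the robot as it stands. The module is installed in compiled form; this text tells all that it offers.
- The arm moves only by the shell command python3 -m handwheel 'ROWS' [OPENING] [FORCE]. ROWS is JSON, a list of rows, each a list of 2 entries, a list of its own where there are three numbers: the shift along the tool's x, y, z in cm, then the turn, a rotation vector about the tool's x, y, z in rad. In form: [[[tx, ty, tz], [ax, ay, az]], ...]. A call has 1 to 5 rows; each row is the pose to reach, as a shift and turn from the pose commanded when the call began, along the tool's axes at that moment; what a row does not reach only later rows make up. A row lasts 1/8 s, in which the tool goes at most 62.5 mm and 10.7 degrees, less where a joint would pass 70% of its speed; a pose out of reach is approached as far as the arm can. A call with a gripper value outside its range is refused whole. OPENING is the gripper's target within -1 to 1 (shut at 1, half-way at 0, fully open at -1), set as the call begins (- or left out, the last holds). The fingers move at their own pace and stop on an object; FORCE is the grip in N (left out, the last holds). Time passes only in rows, so rows that repeat a pose let the fingers close. It gives the time, the measured TCP pose, the force, the opening and the grip force at its end, in the units of the state.
- ctrl.get_obs(): the state, without advancing time (a new reading comes with each control period).
- ctrl.get_image(name): name is "scene" or "top" or "wrist"; returns the picture (384x512x3 uint8, blue, green, red); there is no depth.
- ctrl.calibration(name): a dict with "fx", "fy", "cx", "cy" (pixels), "R" (3x3) and "t" (3): a world point X has camera coordinates R X + t. Camera axes: x right, y down, z forward; pixel columns grow to the right and rows downward; lengths in m; the calibration is good to about 2 mm. A picture is of the moment at which its call begins: read the wrist's pose just before it. calibration takes no time and is no camera call; for the wrist camera it gives the pose at the moment of the call.
- ctrl.finish_job(): hands the job in; it is judged then, once.
Trained networks look in the newest picture that a camera, given by its name, has taken for a name from the list of things; names that differ only in an ending like _2 or _b are one class to them, and where a whole thing is asked for, a point or a joint stands for the part that bears it (a point fixed in the world has none). Each returns a list of dicts, best first, with "score" (0 to 1); they miss things now and then, are a little off and sometimes report something else, mostly with a low value. They report only what shows in the picture. A call takes as long as a camera call. They do not tell look-alikes from the thing itself.
- ctrl.look_for(camera, query): "position" ([column, row] in pixels, amid what is visible of it).
- ctrl.landmark_of(camera, query): "position" ([column, row] in pixels: a listed point, or the origin of a listed thing).
The state is a dict: "t": time; "q": joint angles; "dq": joint speeds; "effort": joint torques, N m; "tool_pos": TCP position; "tool_rot": TCP orientation; "contact_force": force on the tool from outside, world axes, zero at the start; "wrist_torque": the same for the moment, N m; "opening": finger opening in m; "grip_force": force on a finger pad.
Only numpy, scipy, OpenCV 4.12 (cv2) and the standard library are available. Lean on these libraries where they do the work, as an engineer would, in place of code of your own. Each camera call takes 0.05 s, during which the arm holds its last target. There are 200 camera calls.

TASK

Wash the injector nuts: fold the washer's lid up until it stands upright, tip the pot out over the tank so that all its nuts drop in, stand the empty pot upright in the middle of the round cork mat, and put every hexagon nut from the tray into the tank too. When all the nuts are in, fold the lid fully shut, and after that turn the outer timer knob clockwise until its pointer lines up with the white index bar, leaving the inner heat knob as it is set. Leave the plain ring and the socket on the bench where they are.

Things in the scene. Friction and masses are not known exactly. Their poses are not given: they have to be found in the camera images.
- washer: bench parts washer, fixed, 320 x 190 mm and 85 mm high; origin at the centre of its underside, x along its length. Its grey console with the two knobs fills x -160 to -50 mm, its open-topped steel tank x -50 to +160 mm (walls 6 mm). At the start it stands about square to the bench (yaw within 0.15 rad) on the robot's right
- tank_in (a point): centre of the tank's inner floor, 20 mm above the bench; tank inside 198 mm (washer x) by 178 mm (washer y), rim 65 mm above this point; axes as the washer's
- lid (a joint): flat aluminium lid of the tank, 206 x 186 mm, hinged along the tank's right-hand long edge (washer y = -95 mm, 86 mm above the bench, washer x -48 to +158 mm); 0 shut, grows as the front (+y) edge lifts, 1.57 upright, stop at 1.75. Stiff hinge: stays at any angle, about 4 N at the handle moves it. May start slightly ajar
- lid_handle (a point): middle of the lid's black handle, a round bar 10 mm thick and 90 mm long, parallel to the hinge (washer x), on two posts; 42 mm off the lid's underside (30 mm of free space under the bar) and 160 mm from the hinge line. Axes turn with the lid: x along the bar, y from hinge to free edge (the lid reaches 28 mm past the bar), z out of the lid's outer face
- knob_axis (a point): on the deck of the console (85 mm above the bench) on the common axis of the two knobs; axes as the washer's. A white index bar is fixed on the deck 39 mm from here towards washer +y. The shut lid's edge (8 mm higher than the deck) is 60 mm away towards +x
- timer (a joint): outer knob (timer): black ribbed disc 56 mm in diameter, from 1 to 21 mm above the deck, with a white pointer on its top; 0 when its pointer is at the index bar, positive clockwise seen from above; range -2.6 to 2.6, friction 0.06 N m. It starts counter-clockwise of the index (-2.2 to -0.8)
- heat_mark (a point): on the rim of the inner knob (heat) at its black pointer, 12 mm from the common axis, 46 mm above the deck. The inner knob is aluminium, 24 mm in diameter, from 22 to 46 mm above the deck, and turns freely of the outer one
- pot: round open steel pot, 75 mm tall, outside radius 39 mm at the foot and 48 mm at the rim, wall 3 mm, floor 4 mm thick, about 0.22 kg empty, holding some nuts; origin at the centre of its underside, z up, the handle on its -y side. It starts upright, handle roughly to the robot's right (yaw -0.5 to 0.4)
- pot_handle (a point): middle of the pot's upright handle strap, 70 mm from the pot's axis, 46 mm above its underside; the strap is 50 mm tall (21 to 71 mm above the underside), 12 mm wide (pot x) and 10 mm deep (pot y), joined to the pot at both ends; axes as the pot's
- pot_rim (a point): centre of the pot's mouth, 75 mm above its underside
- mat: round cork mat, 120 mm in diameter, 4 mm thick, fixed on the bench; origin at the centre of its underside
- tray: shallow steel tray, fixed, 250 x 140 mm, floor 3 mm thick, rim 7 mm high; a round steel plunger, not part of the work, lies along its far-left edge; origin at the centre of its underside
- potnut1: a dark steel hexagon nut with a brass-lined bore, 20 mm across flats (23 mm across corners), 20 mm tall, 40 g; origin at its centre, z along its bore, flats face its own x axis and every 60 degrees from it. Starts in the pot; some are absent.
- potnut2: a dark steel hexagon nut with a brass-lined bore, 20 mm across flats (23 mm across corners), 20 mm tall, 40 g; origin at its centre, z along its bore, flats face its own x axis and every 60 degrees from it. Starts in the pot; some are absent.
- potnut3: a dark steel hexagon nut with a brass-lined bore, 20 mm across flats (23 mm across corners), 20 mm tall, 40 g; origin at its centre, z along its bore, flats face its own x axis and every 60 degrees from it. Starts in the pot; some are absent.
- potnut4: a dark steel hexagon nut with a brass-lined bore, 20 mm across flats (23 mm across corners), 20 mm tall, 40 g; origin at its centre, z along its bore, flats face its own x axis and every 60 degrees from it. Starts in the pot; some are absent.
- traynut1: a dark steel hexagon nut with a brass-lined bore, 20 mm across flats (23 mm across corners), 20 mm tall, 40 g; origin at its centre, z along its bore, flats face its own x axis and every 60 degrees from it. Starts standing on the tray; some are absent.
- traynut2: a dark steel hexagon nut with a brass-lined bore, 20 mm across flats (23 mm across corners), 20 mm tall, 40 g; origin at its centre, z along its bore, flats face its own x axis and every 60 degrees from it. Starts standing on the tray; some are absent.
- traynut3: a dark steel hexagon nut with a brass-lined bore, 20 mm across flats (23 mm across corners), 20 mm tall, 40 g; origin at its centre, z along its bore, flats face its own x axis and every 60 degrees from it. Starts standing on the tray; some are absent.
- traynut4: a dark steel hexagon nut with a brass-lined bore, 20 mm across flats (23 mm across corners), 20 mm tall, 40 g; origin at its centre, z along its bore, flats face its own x axis and every 60 degrees from it. Starts standing on the tray; some are absent.
- spacer: bystander, not part of the work: plain round steel ring, 28 mm diameter, 12 mm high, between pot and tray; origin at its foot
- socket: bystander, not part of the work: plain round steel socket, 26 mm diameter, 30 mm tall, near the robot; origin at its foot
Mind the look-alikes: they are no part of the job. What is meant by the mat is not green, and is the smaller of those in its own colour. There is more than one size of the pot; the job needs the larger.

How it is judged:
By the outcome, as a careful person would: the job done as asked, in the order asked, and still so for the second after the job is handed in, with the robot touching nothing.
Of potnut1, potnut2, potnut3, potnut4 only 2 to 4 are there at a start; the rules pass over those that are not, and their reading is None.
Of traynut1, traynut2, traynut3, traynut4 only 2 to 4 are there at a start; the rules pass over those that are not, and their reading is None.
At some moment in a run one of traynut1, traynut2, traynut3, traynut4, pot may be knocked a few centimetres aside while the robot is not near it.
It also fails if it takes over 210 s, if anything falls off the work surface, if the arm or the gripper's body presses on something with over 40 N, if the wrist force passes 120 N, or if a joint passes its speed limit or range.

## Working session

There is one attempt and no reset: what is moved stays moved. The work goes in short steps, Python scripts to look and compute and a shell command to move; the robot and the scene stay as the last step left them, time stands still between calls to the robot, and variables do not carry over. Pictures are saved under pics/ and viewed, at most 14 in all, crops included, and the job is handed in when it is done.

```bash
mkdir -p pics; ls; cat > h.py <<'E'
import numpy as np, cv2
from scipy.spatial.transform import Rotation as Ro
from station import ctrl
def ray(cam,p,z,cal=None):
    c=cal or ctrl.calibration(cam); R=np.array(c["R"]);t=np.array(c["t"])
    d=R.T@np.array([(p[0]-c["cx"])/c["fx"],(p[1]-c["cy"])/c["fy"],1]); o=-R.T@t
    return o+d*(z-o[2])/d[2]
def proj(cam,X,cal=None):
    c=cal or ctrl.calibration(cam); v=np.array(c["R"])@np.array(X)+np.array(c["t"])
    return np.array([c["fx"]*v[0]/v[2]+c["cx"],c["fy"]*v[1]/v[2]+c["cy"]])
E
python3 - <<'E'
from h import *
np.set_printoptions(precision=3,suppress=True)
for c in ["scene","top"]:
    im=ctrl.get_image(c); cv2.imwrite(f"pics/{c}0.png",cv2.resize(im,(800,600)))
    k=ctrl.calibration(c);print(c,k["fx"],-np.array(k["R"]).T@k["t"])
    for q,z in [("washer",0),("tank_in",.02),("lid_handle",.128),("knob_axis",.085),("heat_mark",.131),("pot",0),("pot_handle",.046),("pot_rim",.075),("mat",0),("tray",0),("traynut1",.013),("potnut1",.014),("spacer",0),("socket",0)]:
        for d in ctrl.landmark_of(c,q)[:6]:
            if d["score"]>.3: print(q,round(d["score"],2),np.array(d["position"]),ray(c,d["position"],z))
o=ctrl.get_obs();print(o["t"],o["tool_pos"],o["tool_rot"],o["opening"])
E
```

```text
pics
scene 490.9281485877669 [0.918 0.736 0.977]
washer 0.68 [179.3 185.2] [ 0.541 -0.228  0.   ]
washer 0.47 [268.8 304.8] [0.554 0.238 0.   ]
washer 0.41 [209.2 141.7] [ 0.373 -0.351  0.   ]
tank_in 0.61 [163.7 186. ] [ 0.587 -0.23   0.02 ]
lid_handle 0.8 [161.9 162.8] [ 0.589 -0.202  0.128]
lid_handle 0.67 [204.5 264.2] [0.658 0.145 0.128]
knob_axis 0.92 [214.7 152.5] [ 0.431 -0.207  0.085]
heat_mark 0.61 [209.2 141. ] [ 0.444 -0.208  0.131]
heat_mark 0.38 [162.5 187.4] [ 0.63  -0.115  0.131]
pot 0.73 [205.4 228. ] [ 0.559 -0.045  0.   ]
pot 0.59 [207.8 286.5] [0.645 0.117 0.   ]
pot_handle 0.92 [194.2 235.5] [ 0.611 -0.003  0.046]
pot_handle 0.71 [200.  248.1] [0.619 0.04  0.046]
pot_rim 0.63 [206.1 264.3] [0.639 0.11  0.075]
pot_rim 0.61 [201.8 214.8] [ 0.573 -0.028  0.075]
mat 0.94 [412.4 256. ] [0.176 0.324 0.   ]
mat 0.83 [266.1 252.5] [0.473 0.11  0.   ]
mat 0.69 [266.5 305.5] [ 0.559  0.237 -0.   ]
mat 0.59 [274.4 204.8] [ 0.361 -0.013  0.   ]
tray 0.56 [317.2 326.5] [0.497 0.344 0.   ]
traynut1 0.57 [300.9 318.3] [0.519 0.313 0.013]
traynut1 0.41 [281.4 333.3] [0.577 0.318
[... 731 characters left out ...]
25.9 129. ] [0.615 0.121 0.046]
pot_handle 0.69 [249.2 130.3] [0.612 0.046 0.046]
pot_rim 0.81 [277.5 144.3] [ 0.561 -0.044  0.075]
mat 0.82 [161.1 264.8] [0.176 0.321 0.   ]
mat 0.65 [269.9 210.9] [ 0.356 -0.027  0.   ]
mat 0.6 [228.1 176.5] [0.467 0.113 0.   ]
tray 0.62 [160.  165.3] [0.5   0.339 0.   ]
traynut1 0.6 [171.6 157.9] [0.523 0.299 0.013]
traynut1 0.42 [164.4 140.6] [0.581 0.325 0.013]
potnut1 0.62 [233.2 130.9] [0.618 0.099 0.014]
potnut1 0.46 [223.4 129.3] [0.623 0.132 0.014]
potnut1 0.37 [233.9 123.4] [0.643 0.097 0.014]
spacer 0.6 [193.7 147.6] [0.562 0.23  0.   ]
socket 0.39 [189.5 203.5] [0.375 0.237 0.   ]
1.5 [0.258 0.569 0.231] [-0.662 -3.071  0.   ] 0.08520774618489607
```

View pics/scene0.png

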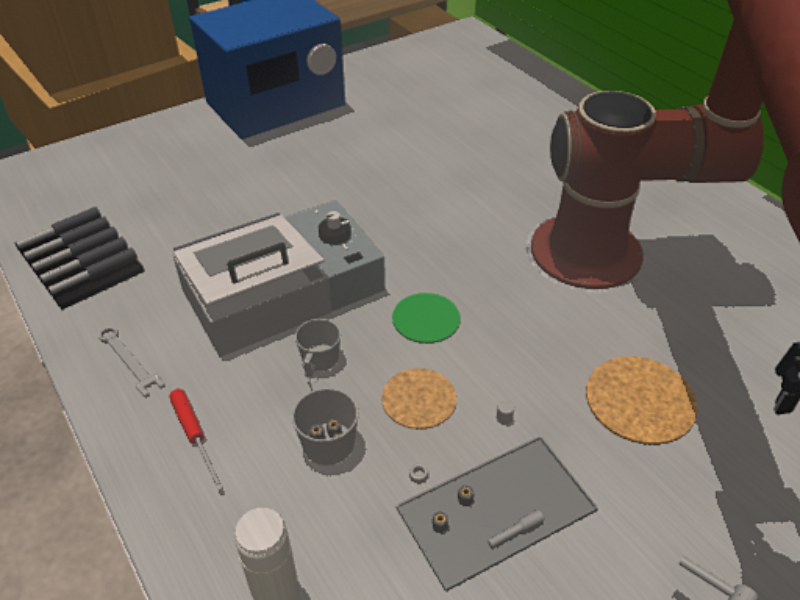

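View pics/top0.png

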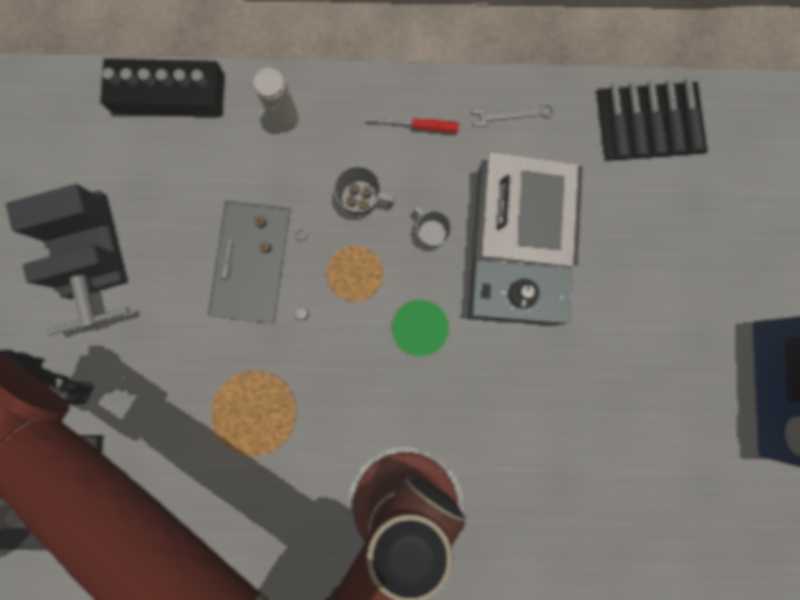

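The scene view shows the big pot at (325,425), the small look-alike pot at (318,345), the small cork mat at (419,397), two tray nuts and the washer at (280,270). The top view agrees: pot (357,193), small cork mat (355,272), lid shut. I'll move above the washer for a closer look.

```bash
cat >> h.py <<'E'
def pose():
    o=ctrl.get_obs(); return np.array(o["tool_pos"]),Ro.from_rotvec(o["tool_rot"])
def rotm(z,y):
    z=np.array(z,float);z/=np.linalg.norm(z);y=np.array(y,float);y-=z*(y@z);y/=np.linalg.norm(y)
    return Ro.from_matrix(np.c_[np.cross(y,z),y,z])
def rows(pts,start=None):
    "pts: list of (pos,Rot); prints shift(cm), turn for each from start pose"
    p,R=start or pose()
    for P,Q in pts:
        print(np.round(R.inv().apply(np.array(P)-p)*100,2).tolist(),np.round((R.inv()*Q).as_rotvec(),3).tolist())
E
python3 -m handwheel '[[[0,0,-6],[0,0,0]],[[0,0,-12],[0,0,0]],[[0,0,-17],[0,0,0]],[[-5,-6,-17],[0,0,-0.1]],[[-10,-11,-17],[0,0,-0.2]]]' -1
python3 -m handwheel '[[[-43.7,-49,0],[0,0,-0.22]],[[-43.7,-49,0],[0,0,-0.22]],[[-43.7,-49,0],[0,0,-0.22]],[[-43.7,-49,0],[0,0,-0.22]],[[-43.7,-49,0],[0,0,-0.22]]]'
python3 -c "
from h import *
p,R=pose();print(p,R.as_matrix(),ctrl.get_obs()['q'])
rows([([.5,-.2,.4],rotm([0,0,-1],[0,1,0]))])"
```

```text
t: 2.12
tool_pos: [0.2955, 0.4495, 0.4024]
tool_rot: [0.344, 3.121, 0.002]
contact_force: [0.7, -0.4, -0.7]
opening: 0.0852
grip_force: 0.0
t: 2.75
tool_pos: [0.4441, 0.1798, 0.4016]
tool_rot: [0.007, 3.141, 0.001]
contact_force: [0.2, 0.9, -0.4]
opening: 0.085
grip_force: 0.0
[0.44409337 0.17980022 0.40163129] [[-9.99988909e-01  4.59021404e-03  1.05446890e-03]
 [ 4.59057617e-03  9.99989405e-01  3.41261828e-04]
 [-1.05289126e-03  3.46098663e-04 -9.99999386e-01]] [ 2.29146913e-01 -3.41881244e-01  1.68991165e+00  9.51501583e-05
  1.79245783e+00 -1.33703803e+00]
[-5.76, -37.95, 0.16] [0.0, 0.001, -0.005]
```

```bash
python3 -m handwheel '[[[-5.8,-38,-3],[0,0,0]],[[-5.8,-38,-3],[0,0,0]],[[-5.8,-38,-3],[0,0,0]],[[-5.8,-38,-3],[0,0,0]],[[-5.8,-38,-3],[0,0,0]]]'
python3 -m handwheel '[[[0,-5,0],[0,0,0]],[[0,-5,0],[0,0,0]],[[0,-5,0],[0,0,0]],[[0,-5,0],[0,0,0]]]'
python3 - <<'E'
from h import *
np.set_printoptions(precision=3,suppress=True)
p,R=pose();print(p,ctrl.get_obs()['q'])
c=ctrl.calibration("wrist");im=ctrl.get_image("wrist");cv2.imwrite("pics/w1.png",im)
print(-np.array(c["R"]).T@c["t"],np.array(c["R"]))
for q,z in [("washer",0),("tank_in",.02),("lid_handle",.128),("knob_axis",.085),("heat_mark",.131),("pot",0),("pot_handle",.046),("pot_rim",.075)]:
    for d in ctrl.landmark_of("wrist",q)[:3]:
        if d["score"]>.3: print(q,round(d["score"],2),np.array(d["position"]),ray("wrist",d["position"],z,c))
E
```

```text
t: 3.38
tool_pos: [0.489, -0.1286, 0.4261]
tool_rot: [0.008, 3.141, -0.0]
contact_force: [0.6, 0.4, 0.5]
opening: 0.0854
grip_force: 0.0
t: 3.88
tool_pos: [0.489, -0.1753, 0.426]
tool_rot: [0.005, 3.141, -0.0]
contact_force: [-0.1, -0.7, -0.3]
opening: 0.0854
grip_force: 0.0
[ 0.489 -0.175  0.426] [-0.488 -0.239  1.568  0.     1.812 -2.056]
[ 0.411 -0.176  0.569] [[ 0.004  1.     0.001]
 [ 0.953 -0.004  0.303]
 [ 0.303 -0.001 -0.953]]
washer 0.94 [230.  157.9] [ 0.533 -0.229  0.   ]
lid_handle 0.58 [259.5 223.4] [ 0.605 -0.176  0.128]
knob_axis 0.87 [229.3  94.8] [ 0.423 -0.219  0.085]
heat_mark 0.55 [222.9 108.5] [ 0.439 -0.224  0.131]
pot 0.67 [330.9 169.5] [ 0.555 -0.046  0.   ]
pot 0.62 [407.1 210.4] [0.636 0.103 0.   ]
pot_handle 0.86 [384.5 211.3] [0.619 0.041 0.046]
pot_handle 0.56 [355.4 198.5] [ 0.595 -0.011  0.046]
pot_rim 0.92 [428.9 229.7] [0.641 0.107 0.075]
pot_rim 0.86 [337.6 185.2] [ 0.562 -0.051  0.075]
```

View pics/w1.png

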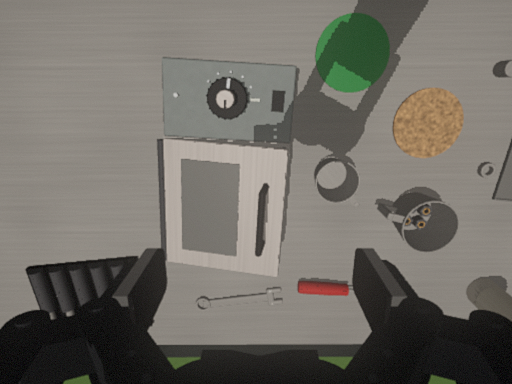

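The wrist view shows the washer's console corners at (164,58)/(296,67), the handle bar from (266,185) to (260,255), the timer pointer facing up at (228,83) and the index bar at (253,100). The pot on the right seems to hold 3 or 4 nuts.

```bash
python3 - <<'E'
from h import *
np.set_printoptions(precision=4,suppress=True)
for n,p,z in [("c1",(164,58),.085),("c2",(296,67),.085),("barA",(266,185),.131),("barB",(260,255),.131),("lid1",(167,262),.093),("lid2",(278,275),.093),("lid3",(287,144),.093),("lid4",(166,138),.093),("idx",(253,100),.087),("ptr",(228,83),.107),("knobtop",(225,98),.131)]:
    print(n,ray("wrist",p,z))
E
```

```text
c1 [ 0.3725 -0.3089  0.085 ]
c2 [ 0.3853 -0.1249  0.085 ]
barA [ 0.5441 -0.1678  0.131 ]
barB [ 0.6552 -0.1769  0.131 ]
lid1 [ 0.6885 -0.3318  0.093 ]
lid2 [ 0.7145 -0.1467  0.093 ]
lid3 [ 0.4924 -0.136   0.093 ]
lid4 [ 0.4825 -0.3142  0.093 ]
idx [ 0.4295 -0.1857  0.087 ]
ptr [ 0.4063 -0.219   0.107 ]
knobtop [ 0.4251 -0.2214  0.131 ]
```

```bash
python3 - <<'E'
from h import *
from scipy.optimize import least_squares
np.set_printoptions(precision=4,suppress=True)
C={k:ctrl.calibration(k) for k in("wrist","top","scene")}
def W(P,v):
    ox,oy,a=P[:3];return [ox+v[0]*np.cos(a)-v[1]*np.sin(a),oy+v[0]*np.sin(a)+v[1]*np.cos(a),v[2]]
def L(P,x,y,z):
    t=P[3];return W(P,[x,-.095+y*np.cos(t)-z*np.sin(t),.086+y*np.sin(t)+z*np.cos(t)])
obs=[("wrist",(164,58),lambda P:W(P,[-.16,-.095,.085])),("wrist",(296,67),lambda P:W(P,[-.16,.095,.085])),
("wrist",(167,262),lambda P:L(P,.158,0,.007)),("wrist",(278,275),lambda P:L(P,.158,.188,.007)),("wrist",(287,144),lambda P:L(P,-.048,.188,.007)),("wrist",(166,138),lambda P:L(P,-.048,0,.007)),
("wrist",(263,220),lambda P:L(P,.055,.16,.044)),("wrist",(229,95),lambda P:W(P,[-.108,0,.085])),
("top",(323.4,128.5),lambda P:L(P,.055,.16,.042)),("scene",(161.9,162.8),lambda P:L(P,.055,.16,.042)),("top",(336.2,189.2),lambda P:W(P,[-.108,0,.085])),("scene",(214.7,152.5),lambda P:W(P,[-.108,0,.085])),("top",(329.8,157.8),lambda P:W(P,[0,0,0])),("scene",(179.3,185.2),lambda P:W(P,[0,0,0]))]
f=lambda P:np.concatenate([proj(c,g(P),C[c])-np.array(p) for c,p,g in obs])
r=least_squares(f,[.537,-.227,-.075,.1],loss="soft_l1");P=r.x
print(P);print(f(P).reshape(-1,2))
print("handle",L(P,.055,.16,.042),"knob",W(P,[-.108,0,.085]),"tank",W(P,[.055,0,.02]))
E
```

```text
[ 0.5358 -0.2272 -0.0591  0.1323]
[[-2.7583 -1.5576]
 [ 1.4875 -2.7482]
 [-0.355  -0.3899]
 [ 1.2496  0.0767]
 [ 2.8027  3.5627]
 [-4.023  -0.1578]
 [-0.2323  3.1896]
 [-0.3174  3.9933]
 [-0.2971 -0.1913]
 [ 2.3166  0.8902]
 [-1.3695 -1.881 ]
 [-1.6237 -3.1069]
 [ 1.0402  0.3126]
 [ 1.8802 -0.6235]]
handle [np.float64(0.5941269446929764), np.float64(-0.17249721556733036), np.float64(0.1487467721889334)] knob [np.float64(0.42798025623717983), np.float64(-0.22081950730990957), 0.085] tank [np.float64(0.5906952722309332), np.float64(-0.2304540062669172), 0.02]
```

```bash
python3 -c "
from h import *
rows([([.594,-.172,.25],rotm([0,0,-1],[.062,.998,0])),([.594,-.172,.133],rotm([0,0,-1],[.062,.998,0]))])"
```

```text
[-10.51, 0.49, 17.57] [-0.0, 0.0, 0.058]
[-10.51, 0.49, 29.27] [-0.0, 0.0, 0.058]
```

```bash
python3 -m handwheel '[[[-10.5,0.5,17],[0,0,0.058]],[[-10.5,0.5,17],[0,0,0.058]],[[-10.5,0.5,17],[0,0,0.058]],[[-10.5,0.5,17],[0,0,0.058]],[[-10.5,0.5,20],[0,0,0.058]]]' -0.6
python3 -m handwheel '[[[0,0,4],[0,0,0]],[[0,0,8],[0,0,0]],[[0,0,9.2],[0,0,0]],[[0,0,9.2],[0,0,0]]]'
python3 -m handwheel '[[[0,0,0],[0,0,0]],[[0,0,0],[0,0,0]],[[0,0,0],[0,0,0]],[[0,0,0],[0,0,0]],[[0,0,0],[0,0,0]]]' 1 30
python3 -c "
from h import *
o=ctrl.get_obs();print(o['tool_pos'],o['opening'],o['grip_force'],o['contact_force'],o['q'])"
```

```text
t: 4.95
tool_pos: [0.5954, -0.1727, 0.2282]
tool_rot: [0.098, 3.136, -0.003]
contact_force: [0.5, 0.3, 0.4]
opening: 0.0682
grip_force: 0.0
t: 5.45
tool_pos: [0.5941, -0.1724, 0.1348]
tool_rot: [0.099, 3.139, -0.001]
contact_force: [-0.1, 0.2, 0.5]
opening: 0.0684
grip_force: 0.0
t: 6.08
tool_pos: [0.5943, -0.1743, 0.1341]
tool_rot: [0.099, 3.138, -0.007]
contact_force: [1.1, -7.4, -2.5]
opening: 0.0089
grip_force: 29.2
[ 0.59430776 -0.17433162  0.13412427] 0.008936140279926251 29.180239140987396 [ 1.1154954  -7.43782264 -2.48051905] [-0.40373997  0.11447401  1.71404211 -0.00383324  1.30970966 -1.91039765]
```

```bash
python3 -m handwheel '[[[0,-1.0,-1.95],[0,0,0]],[[0,-2.5,-4],[0,0,0]],[[0,-4.2,-5.7],[0,0,0]],[[0,-6.2,-7.2],[0,0,0]],[[0,-6.2,-7.2],[0,0,0]]]'
python3 -c "
from h import *
o=ctrl.get_obs();print(o['opening'],o['grip_force'],o['contact_force'],o['q'])"
```

```text
t: 6.7
tool_pos: [0.5906, -0.2344, 0.2081]
tool_rot: [0.1, 3.138, 0.0]
contact_force: [-2.2, 2.3, 5.9]
opening: 0.0087
grip_force: 30.5
0.008668634998673812 30.539757907390594 [-2.24079143  2.29732752  5.92359267] [-4.95273838e-01  9.03201353e-02  1.61233562e+00  1.08650982e-03
  1.43692669e+00 -2.00257796e+00]
```

```bash
python3 -m handwheel '[[[0,-2.2,-1.2],[0,0,0]],[[0,-4.5,-2],[0,0,0]],[[0,-7,-2.5],[0,0,0]],[[0,-9.4,-2.6],[0,0,0]],[[0,-11.9,-2.4],[0,0,0]]]'
python3 -m handwheel '[[[0,-1.8,0.45],[0,0,0]],[[0,-1.8,0.45],[0,0,0]],[[0,-1.8,0.45],[0,0,0]]]'
python3 - <<'E'
from h import *
o=ctrl.get_obs();print(o['opening'],o['grip_force'],o['contact_force'],o['q'])
for c in("scene","wrist"):cv2.imwrite(f"pics/{c}2.png",ctrl.get_image(c))
a=cv2.imread("pics/scene2.png")[60:300,80:400];b=cv2.imread("pics/wrist2.png")[:,:]
cv2.imwrite("pics/c2.png",np.hstack([cv2.resize(a,(400,300)),cv2.resize(b,(400,300))]))
E
```

```text
t: 7.32
tool_pos: [0.5833, -0.3523, 0.2317]
tool_rot: [0.097, 3.138, 0.001]
contact_force: [0.4, 3.5, 6.2]
opening: 0.0088
grip_force: 31.6
t: 7.7
tool_pos: [0.5822, -0.3714, 0.2274]
tool_rot: [0.099, 3.137, -0.003]
contact_force: [0.8, -1.6, 7.8]
opening: 0.0082
grip_force: 40.3
0.008231916248833356 40.256726145744324 [ 0.84489023 -1.55571794  7.77530721] [-6.75647576e-01  2.04044900e-01  1.45429114e+00  3.39083943e-04
  1.47972050e+00 -2.18315928e+00]
```

View pics/c2.png

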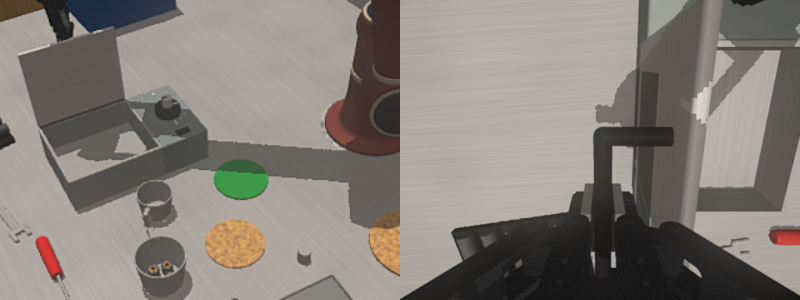

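The lid stands upright in both pictures: about 1.59 rad by the arc geometry. I'll release it and lift away.

```bash
python3 -m handwheel '[[[0,0,0],[0,0,0]],[[0,0,0],[0,0,0]],[[0,0,-2],[0,0,0]],[[0,0,-7],[0,0,0]],[[0,0,-13],[0,0,0]]]' 0.4
python3 -m handwheel '[[[0,0,-6],[0,0,0]],[[2,10,-8],[0,0,0]],[[4,16,-8],[0,0,0]],[[4,22,-8],[0,0,0]],[[4,26,-8],[0,0,0]]]' -1
python3 - <<'E'
from h import *
np.set_printoptions(precision=3,suppress=True)
p,R=pose();print(p)
cs={}
for k in("wrist","top"):
    c=ctrl.calibration(k);im=ctrl.get_image(k);cv2.imwrite(f"pics/{k}3.png",im)
    for q,z in [("pot",0),("pot_handle",.046),("pot_rim",.075)]:
        for d in ctrl.landmark_of(k,q)[:4]:
            if d["score"]>.3: print(k,q,round(d["score"],2),np.array(d["position"]),ray(k,d["position"],z,c))
E
```

```text
t: 8.43
tool_pos: [0.5807, -0.37, 0.3548]
tool_rot: [-0.098, -3.137, -0.004]
contact_force: [0.4, -0.6, -0.3]
opening: 0.0258
grip_force: 0.0
t: 9.05
tool_pos: [0.5569, -0.1221, 0.4357]
tool_rot: [0.099, 3.139, -0.0]
contact_force: [0.9, -0.4, 0.9]
opening: 0.0854
grip_force: 0.0
[ 0.557 -0.122  0.436]
wrist pot 0.79 [388.5 165.9] [0.634 0.11  0.   ]
wrist pot 0.55 [302.8 126.6] [ 0.552 -0.045  0.   ]
wrist pot_handle 0.93 [327.  158.4] [ 0.602 -0.012  0.046]
wrist pot_handle 0.74 [356.3 167.3] [0.62  0.038 0.046]
wrist pot_rim 0.94 [307.4 138.8] [ 0.562 -0.048  0.075]
wrist pot_rim 0.9 [406.3 177.7] [0.635 0.111 0.075]
wrist pot_rim 0.35 [175.1  61.9] [ 0.437 -0.238  0.075]
top pot 0.92 [228.1 126.5] [0.636 0.117 0.   ]
top pot 0.58 [277.8 147.7] [ 0.567 -0.05   0.   ]
top pot_handle 0.95 [265.5 131.3] [ 0.61  -0.007  0.046]
top pot_handle 0.65 [247.2 130.5] [0.611 0.052 0.046]
top pot_rim 0.84 [276.2 143.2] [ 0.565 -0.04   0.075]
top pot_rim 0.62 [227.2 122.9] [0.626 0.115 0.075]
```

View pics/wrist3.png

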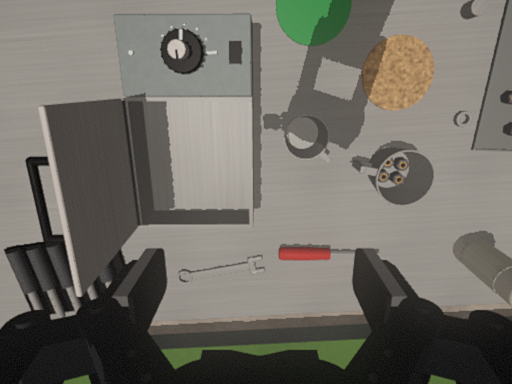

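The tank is open and the lid upright. The big pot is at right (405,178) with four nuts and its handle at (368,170); the small pot is at (305,138). Next is a tilted pregrasp on the big pot's handle.

```bash
python3 - <<'E'
from h import *
tz=np.array([.150,.597,-.788]);Q=rotm(tz,[.97,-.243,0]);T=np.array([.619,.051,.043])
rows([(T-.25*tz,Q)])
E
```

```text
[-2.23, 2.86, 19.45] [-0.579, 0.481, 1.68]
```

```bash
python3 -m handwheel '[[[-2,3,5],[-0.58,0.48,1.68]],[[-2,3,5],[-0.58,0.48,1.68]],[[-2,3,5],[-0.58,0.48,1.68]],[[-2,3,5],[-0.58,0.48,1.68]],[[-2,3,5],[-0.58,0.48,1.68]]]'
python3 - <<'E'
from h import *
tz=np.array([.150,.597,-.788]);Q=rotm(tz,[.97,-.243,0]);T=np.array([.619,.051,.043])
rows([(T-.25*tz,Q)]);print(ctrl.get_obs()['q'],ctrl.get_obs()['tool_rot'])
E
```

```text
t: 10.07
tool_pos: [0.5797, -0.097, 0.3844]
tool_rot: [-1.3, -2.57, -0.43]
contact_force: [0.7, 0.1, 0.4]
opening: 0.0856
grip_force: 0.0
[-4.97, -2.18, 13.38] [-0.282, 0.235, 0.818]
[-0.4358071   0.02250044  1.42467637  0.3183065   1.90532265 -0.99674861] [-1.30012501 -2.57033457 -0.43035258]
```

```bash
python3 -m handwheel '[[[-5,-2,13.5],[-0.28,0.235,0.82]],[[-5,-2,13.5],[-0.28,0.235,0.82]],[[-5,-2,13.5],[-0.28,0.235,0.82]],[[-5,-2,13.5],[-0.28,0.235,0.82]],[[-5,-2,13.5],[-0.28,0.235,0.82]]]'
cat > kin.py <<'E'
from h import *
from scipy.optimize import least_squares
def fk(k,q):
    a1,L2,L3,a3,d1,d6,lat=k
    A=Ro.from_euler('z',q[0]);B=A*Ro.from_euler('y',q[1]);C=A*Ro.from_euler('y',q[1]+q[2])
    W=A.apply([a1,lat,d1])+B.apply([0,0,L2])+C.apply([a3,0,L3])
    D=C*Ro.from_euler('z',-q[3])*Ro.from_euler('y',q[4])
    R=D*Ro.from_euler('z',-q[5]+np.pi/2)   # offset checked by data
    return W+D.apply([0,0,d6]),R
E
python3 - <<'E'
from kin import *
np.set_printoptions(precision=4,suppress=True)
o=ctrl.get_obs()
S=[([1.027,.053,1.613,0,1.476,-.119],[.258,.569,.231],[-.662,-3.071,0]),([.22915,-.34188,1.68991,0,1.79246,-1.33704],[.44409,.1798,.40163],[.007,3.141,.001]),
([-.488,-.239,1.568,0,1.812,-2.056],[.489,-.1753,.426],[.005,3.141,0]),([-.40374,.11447,1.71404,-.0038,1.3097,-1.9104],[.5943,-.17433,.13412],[.099,3.138,-.007]),
([-.67565,.20404,1.45429,0,1.47972,-2.18316],[.5822,-.3714,.2274],[.099,3.137,-.003]),
([-.4358071,.02250044,1.42467637,.3183065,1.90532265,-.99674861],[.5797,-.097,.3844],[-1.30012,-2.57033,-.43035]),(o['q'],o['tool_pos'],o['tool_rot'])]
r=least_squares(lambda k:np.concatenate([fk(k,q)[0]-p for q,p,_ in S]),[0.1,.4,.4,0,.4,.25,.07])
print(r.x,abs(r.fun).max()*1e3)
for q,p,rv in S: print(((fk(r.x,q)[1]).inv()*Ro.from_rotvec(rv)).as_rotvec())
np.save("k.npy",r.x);print(o['q'],o['tool_pos'])
tz=np.array([.150,.597,-.788]);Q=rotm(tz,[.97,-.243,0]);T=np.array([.619,.051,.043])
rows([(T-.25*tz,Q)])
E
```

```text
t: 10.7
tool_pos: [0.5828, -0.0974, 0.2382]
tool_rot: [-2.083, -1.624, -0.715]
contact_force: [-0.5, -1.1, -0.1]
opening: 0.0858
grip_force: 0.0
[ 0.0305  0.3634  0.5518  0.0581 -0.149  -0.1495  0.0904] 85.1558137347121
[-0.0004  0.     -0.2382]
[ 0.0005  0.0007 -2.6742]
[-0.0001 -0.0003  2.1716]
[0.0002 0.0093 2.4603]
[ 0.     -0.0003  1.9167]
[ 0.      0.7377 -2.1296]
[-0.      1.2722 -0.7132]
[-0.5777  0.0374  1.7173  0.6213  1.6261 -0.3724] [ 0.5828 -0.0974  0.2382]
[0.02, -0.1, -0.21] [-0.003, 0.0, -0.002]
```

```bash
sed -i "s/-q\[5\]+np.pi/q[5]+np.pi/; s/'z',-q\[3\]/'z',q[3]/" kin.py
cat > fit.py <<'E'
from kin import *
np.set_printoptions(precision=4,suppress=True)
o=ctrl.get_obs()
S=[([1.027,.053,1.613,0,1.476,-.119],[.258,.569,.231],[-.662,-3.071,0]),([.22915,-.34188,1.68991,0,1.79246,-1.33704],[.44409,.1798,.40163],[.007,3.141,.001]),
([-.488,-.239,1.568,0,1.812,-2.056],[.489,-.1753,.426],[.005,3.141,0]),([-.40374,.11447,1.71404,-.0038,1.3097,-1.9104],[.5943,-.17433,.13412],[.099,3.138,-.007]),
([-.67565,.20404,1.45429,0,1.47972,-2.18316],[.5822,-.3714,.2274],[.099,3.137,-.003]),
([-.4358071,.02250044,1.42467637,.3183065,1.90532265,-.99674861],[.5797,-.097,.3844],[-1.30012,-2.57033,-.43035]),(o['q'],o['tool_pos'],o['tool_rot'])]
r=least_squares(lambda k:np.concatenate([fk(k,q)[0]-p for q,p,_ in S]),[0.1,.4,.4,0,.4,.25,.07])
print(r.x,abs(r.fun).max()*1e3)
for q,p,rv in S: print(((fk(r.x,q)[1]).inv()*Ro.from_rotvec(rv)).as_rotvec())
np.save("k.npy",r.x);print(o['q'],o['tool_pos'])
E
python3 fit.py
```

```text
[-0.0002  0.4264  0.61    0.0955  0.2379  0.2795  0.0742] 0.430660851894471
[-0.0004  0.     -0.0002]
[-0.0004  0.0005 -0.0001]
[-0.0003 -0.0001  0.0004]
[-0.0002 -0.0002 -0.0001]
[-0.0002 -0.0002 -0.0002]
[ 0.  0. -0.]
[-0.  0. -0.]
[-0.5777  0.0374  1.7173  0.6213  1.6261 -0.3724] [ 0.5828 -0.0974  0.2382]
```

```bash
python3 -m handwheel '[[[0,-0.1,6],[0,0,0]],[[0,-0.1,12],[0,0,0]],[[0,-0.1,14.5],[0,0,0]],[[0,-0.1,14.5],[0,0,0]],[[0,-0.1,14.5],[0,0,0]]]'
python3 - <<'E'
from h import *
np.set_printoptions(precision=3,suppress=True)
p,R=pose();print(p)
for k in("wrist","top","scene"):
    c=ctrl.calibration(k);im=ctrl.get_image(k);cv2.imwrite(f"pics/{k}4.png",im)
    for q,z in [("pot",0),("pot_handle",.046),("pot_rim",.075)]:
        for d in ctrl.landmark_of(k,q)[:4]:
            if d["score"]>.3: print(k,q,round(d["score"],2),np.array(d["position"]),ray(k,d["position"],z,c))
tz=np.array([.150,.597,-.788]);g=np.array([.619,.051,.043])-.017*tz
print(proj("wrist",g),proj("wrist",[.607,-.009,.055]))
E
```

```text
t: 11.32
tool_pos: [0.6042, -0.0106, 0.1263]
tool_rot: [-2.08, -1.634, -0.716]
contact_force: [-0.3, 0.7, 0.6]
opening: 0.0856
grip_force: 0.0
[ 0.604 -0.011  0.126]
wrist pot 0.93 [220.4 330.1] [ 0.563 -0.046  0.   ]
wrist pot 0.83 [261.  147.1] [0.636 0.108 0.   ]
wrist pot_handle 0.7 [260.9 272.5] [ 0.605 -0.014  0.046]
wrist pot_rim 0.94 [210.4 340.5] [ 0.565 -0.048  0.075]
wrist pot_rim 0.67 [259.7 103.5] [0.634 0.107 0.075]
top pot 0.75 [229.8 124.9] [0.642 0.112 0.   ]
top pot 0.45 [275.7 149. ] [ 0.563 -0.043  0.   ]
top pot_handle 0.58 [267.4 133.3] [ 0.603 -0.013  0.046]
top pot_handle 0.57 [249.6 131.2] [0.609 0.044 0.046]
top pot_rim 0.59 [227.5 122.3] [0.628 0.114 0.075]
top pot_rim 0.54 [276.2 144.5] [ 0.56  -0.04   0.075]
scene pot 0.61 [207.9 227.4] [ 0.553 -0.044  0.   ]
scene pot 0.58 [209.6 283.9] [0.638 0.113 0.   ]
scene pot_handle 0.83 [201.3 251.3] [0.621 0.05  0.046]
scene pot_handle 0.77 [195.3 234. ] [ 0.607 -0.005  0.046]
scene pot_rim 0.79 [205.3 263.3] [0.639 0.107 0.075]
scene pot_rim 0.68 [204.9 212.7] [ 0.563 -0.03   0.075]
[260.127 196.4  ] [263.992 265.494]
```

View pics/wrist4.png

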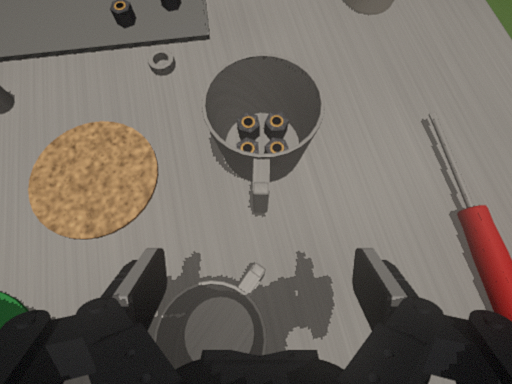

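Strap centre shows at (261,190), in line with my projected grasp point (260,196); four nuts inside; the small pot's handle is at (252,277). Advancing to grip.

```bash
python3 -m handwheel '[[[0,0,4],[0,0,0]],[[0,0,8],[0,0,0]],[[0,0,10.3],[0,0,0]],[[0,0,10.3],[0,0,0]]]' -0.3
python3 -m handwheel '[[[0,0,0],[0,0,0]],[[0,0,0],[0,0,0]],[[0,0,0],[0,0,0]],[[0,0,0],[0,0,0]],[[0,0,0],[0,0,0]]]' 1 100
python3 - <<'E'
from h import *
o=ctrl.get_obs();print(o['q'])
cv2.imwrite("pics/w5.png",ctrl.get_image("wrist"))
E
```

```text
t: 12.42
tool_pos: [0.6168, 0.0537, 0.042]
tool_rot: [-2.076, -1.633, -0.71]
contact_force: [0.1, 0.1, 1.5]
opening: 0.0556
grip_force: 0.0
t: 13.05
tool_pos: [0.6197, 0.0516, 0.0454]
tool_rot: [-2.08, -1.635, -0.717]
contact_force: [0.5, -3.3, 5.2]
opening: 0.0102
grip_force: 97.9
[-0.32247661  0.24351301  1.8466813   0.71238697  1.21292488 -0.39865521]
```

```bash
cat >> kin.py <<'E'
K=np.load("k.npy") if __import__("os").path.exists("k.npy") else None
lo=np.array([-3.01,-1.01,.06,-1.02,.09,-3.14]);hi=np.array([3.01,2.22,2.58,4.17,2.62,3.14])
def ik(P,R,q0):
    def f(q):
        p,r=fk(K,q);return np.r_[(p-P)*10,(r.inv()*R).as_rotvec()]
    r=least_squares(f,np.clip(q0,lo+.01,hi-.01),bounds=(lo,hi));return r.x,np.abs(r.fun).max()
def tool(psi,pitch,rho,e=0):
    "tool z points along azimuth psi, raised by pitch; roll rho about it (+: as rotvec about tool z) ; rho=0: y axis to the right of u"
    u=np.array([np.cos(psi),np.sin(psi),0]);z=u*np.cos(pitch)+np.array([0,0,np.sin(pitch)])
    return rotm(z,[np.sin(psi),-np.cos(psi),0])*Ro.from_euler('z',rho)
E
python3 - <<'E'
from kin import *
np.set_printoptions(precision=2,suppress=True,linewidth=150)
q0=np.array(ctrl.get_obs()['q']);p,R=pose();e=np.arcsin(-R.as_matrix()[2,2]);print("e",e)
print(R.as_matrix(),tool(np.arctan2(R.as_matrix()[1,2],R.as_matrix()[0,2]),-e,0).as_matrix())
C=np.array([.591,-.23])
for psi in(-.2,.0,.2):
  for s in(1,-1):
    print("psi",psi,"roll",s);q=q0.copy()
    seq=[((p+[0,0,.2]),R)]
    psi0=np.arctan2(R.as_matrix()[1,2],R.as_matrix()[0,2])
    for a in np.linspace(0,1,6)[1:]:
        f=psi0+(psi-psi0)*a; Q=tool(f,-e,0); g=np.array([.617,.041,.27])*(1-a)+np.array([.606,-.255,.28])*a; seq.append((g+.017*Q.as_matrix()[:,2],Q))
    for rho in np.linspace(0,np.pi,10)[1:]:
        pit=-e*(1-rho/np.pi)+.15*rho/np.pi
        Q=tool(psi,pit,s*rho); g=np.array([.606,-.255+.025*rho/np.pi,.28]);seq.append((g+.017*Q.as_matrix()[:,2],Q))
    for P,Q in seq:
        q,er=ik(P,Q,q);print(q,round(er,3))
E
```

```text
e 0.909624009664114
[[ 0.18  0.97  0.15]
 [ 0.77 -0.24  0.6 ]
 [ 0.61  0.   -0.79]] [[ 0.19  0.97  0.15]
 [ 0.77 -0.24  0.6 ]
 [ 0.61  0.   -0.79]]
psi -0.2 roll 1
[-0.32  0.    1.74  0.66  1.48 -0.17] 0.0
[-0.42 -0.1   1.81  0.67  1.38  0.01] 0.0
[-0.5  -0.17  1.88  0.65  1.25  0.2 ] 0.0
[-0.56 -0.22  1.92  0.6   1.11  0.42] 0.0
[-0.59 -0.25  1.93  0.5   0.98  0.69] 0.0
[-0.61 -0.24  1.92  0.33  0.86  1.02] 0.0
[-0.63 -0.28  2.    0.44  0.75  1.27] 0.0
[-0.64 -0.32  2.06  0.59  0.64  1.49] 0.0
[-0.65 -0.35  2.13  0.8   0.54  1.64] 0.0
[-0.66 -0.36  2.19  1.09  0.47  1.71] 0.0
[-0.67 -0.36  2.24  1.46  0.45  1.71] 0.0
[-0.67 -0.34  2.28  1.84  0.48  1.69] 0.0
[-0.67 -0.3   2.3   2.15  0.57  1.74] 0.0
[-0.67 -0.24  2.32  2.37  0.7   1.88] 0.0
[-0.66 -0.16  2.32  2.52  0.86  2.08] 0.0
psi -0.2 roll -1
[-0.32  0.    1.74  0.66  1.48 -0.17] 0.0
[-0.42 -0.1   1.81  0.67  1.38  0.01] 0.0
[-0.5  -0.17  1.88  0.65  1.25  0.2 ] 0.0
[-0.56 -0.22  1.92  0.6   1.11  0.42] 0.0
[-0.59 -0.25  1.93  0.5   0.98  0.69] 0.0
[-0.61 -0.24  1.92  0.33  0.86  1.02] 0.0
[-0.63 -0.28  2.    0.44  0.75  0.58]
[... 2236 characters left out ...]
.18] 0.0
[-0.84 -0.01  2.18  2.01  1.24  2.42] 0.0
psi 0.2 roll -1
[-0.32  0.    1.74  0.66  1.48 -0.17] 0.0
[-0.42 -0.07  1.79  0.67  1.43 -0.05] 0.0
[-0.51 -0.11  1.82  0.67  1.35  0.06] 0.0
[-0.59 -0.14  1.85  0.66  1.26  0.18] 0.0
[-0.66 -0.16  1.86  0.63  1.17  0.32] 0.0
[-0.71 -0.16  1.85  0.58  1.08  0.48] 0.0
[-0.74 -0.19  1.91  0.73  1.02  0.01] 0.0
[-0.77 -0.21  1.97  0.89  0.98 -0.46] 0.0
[-0.8  -0.22  2.02  1.05  0.96 -0.95] 0.0
[-0.82 -0.22  2.07  1.23  0.96 -1.45] 0.0
[-0.84 -0.2   2.11  1.4   0.98 -1.94] 0.0
[-0.85 -0.17  2.14  1.58  1.01 -2.44] 0.0
[-0.85 -0.13  2.17  1.74  1.07 -2.93] 0.0
[-0.85 -0.14  2.16  1.71  1.08 -3.14] 0.123
[-0.82 -0.24  2.17  1.54  0.95 -3.14] 0.368
```

```bash
cat > pour.py <<'E'
from kin import *
import sys
np.set_printoptions(precision=2,suppress=True,linewidth=150)
e=.91;psi0=1.325;psi1=0.0
W=[]
for h in(.03,.08,.13,.18,.195):
    Q=tool(psi0,-e,0);W.append((np.array([.617,.041,.057+h])+.017*Q.as_matrix()[:,2],Q))
for a in np.linspace(0,1,11)[1:]:
    Q=tool(psi0+(psi1-psi0)*a,-e,0);g=np.array([.617,.041,.252])*(1-a)+np.array([.606,-.13,.25])*a;W.append((g+.017*Q.as_matrix()[:,2],Q))
for rho in np.linspace(0,np.pi,21)[1:]:
    Q=tool(psi1,-e*(1-rho/np.pi)+.15*rho/np.pi,rho)
    yy=-.22+.08*np.sin(rho) if rho>np.pi/2 else -.13-.01*rho/np.pi*2
    W.append((np.array([.606,yy,.25])+.017*Q.as_matrix()[:,2],Q))
if __name__=="__main__":
    i=int(sys.argv[1])
    if i==0:
        q=np.array(ctrl.get_obs()['q'])
        for P,Q in W: q,er=ik(P,Q,q);print(q,round(er,3))
    if i<len(W): rows(W[i:i+5])
E
python3 pour.py 0
python3 -m handwheel '[[[0,0,0],[0,0,0]]]' 1 120
```

```text
[-0.32  0.2   1.84  0.7   1.25 -0.36] 0.0
[-0.32  0.13  1.83  0.68  1.32 -0.3 ] 0.0
[-0.32  0.07  1.8   0.67  1.39 -0.24] 0.0
[-0.32  0.02  1.76  0.66  1.45 -0.19] 0.0
[-0.32  0.01  1.75  0.66  1.47 -0.17] 0.0
[-0.35 -0.04  1.79  0.67  1.41 -0.09] 0.0
[-0.38 -0.08  1.83  0.67  1.35 -0.01] 0.0
[-0.4  -0.12  1.87  0.67  1.28  0.08] 0.0
[-0.42 -0.16  1.91  0.66  1.22  0.18] 0.0
[-0.44 -0.2   1.94  0.64  1.15  0.28] 0.0
[-0.45 -0.23  1.97  0.61  1.08  0.39] 0.0
[-0.45 -0.26  1.99  0.57  1.02  0.51] 0.0
[-0.45 -0.29  2.01  0.52  0.95  0.65] 0.0
[-0.45 -0.3   2.03  0.45  0.89  0.8 ] 0.0
[-0.44 -0.31  2.03  0.36  0.84  0.96] 0.0
[-0.46 -0.33  2.06  0.42  0.79  1.07] 0.0
[-0.47 -0.35  2.09  0.48  0.75  1.17] 0.0
[-0.48 -0.37  2.12  0.55  0.7   1.26] 0.0
[-0.49 -0.38  2.15  0.63  0.66  1.34] 0.0
[-0.51 -0.39  2.18  0.72  0.62  1.41] 0.0
[-0.52 -0.4   2.21  0.83  0.59  1.47] 0.0
[-0.53 -0.41  2.23  0.95  0.56  1.51] 0.0
[-0.54 -0.41  2.25  1.08  0.54  1.55] 0.0
[-0.55 -0.41  2.28  1.22  0.53  1.57] 0.0
[-0.56 -0.4   2.29  1.36  0.53  1.58] 0.0
[-0.57 -0.4   2.31  1.51  0.54  1.6 ] 0.0
[-0.58 -0.38  2.33  1.65  0.56  1.61] 0.0
[-0.6  -0.36  2.34  1.78  0.6   1.64] 0.0
[-0.62 -0.33  2.34  1.9   0.65  1.68] 0.0
[-0.64 -0.29  2.34  1.99  0.71  1.74] 0.0
[-0.66 -0.25  2.34  2.07  0.77  1.81] 0.0
[-0.68 -0.2   2.33  2.14  0.85  1.9 ] 0.0
[-0.71 -0.15  2.31  2.19  0.92  2.  ] 0.0
[-0.73 -0.09  2.3   2.23  1.    2.11] 0.0
[-0.75 -0.04  2.28  2.27  1.07  2.22] 0.0
[1.69, 0.0, -2.25] [-0.001, -0.0, 0.007]
[4.76, 0.02, -6.2] [-0.001, -0.0, 0.007]
[7.83, 0.04, -10.14] [-0.001, -0.0, 0.007]
[10.9, 0.06, -14.09] [-0.001, -0.0, 0.007]
[11.82, 0.07, -15.27] [-0.001, -0.0, 0.007]
t: 13.22
tool_pos: [0.6197, 0.0516, 0.0455]
tool_rot: [-2.08, -1.635, -0.717]
contact_force: [-0.2, -3.4, 5.6]
opening: 0.0095
grip_force: 117.0
```

```bash
python3 -m handwheel '[[[1.7,0,-2.2],[0,0,0]],[[4.8,0,-6.2],[0,0,0]],[[7.8,0,-10.1],[0,0,0]],[[10.9,0,-14.1],[0,0,0]],[[11.8,0,-15.3],[0,0,0]]]'
python3 - <<'E'
from pour import *
o=ctrl.get_obs();print(o['opening'],o['contact_force'],o['tool_pos'],W[4][0])
cv2.imwrite("pics/w6.png",ctrl.get_image("wrist"))
for i in range(5,15,5):
    print(i);rows(W[i:i+5],W[i-1])
E
```

```text
t: 13.85
tool_pos: [0.6187, 0.0512, 0.2395]
tool_rot: [-2.08, -1.639, -0.717]
contact_force: [0.1, -0.0, -5.0]
opening: 0.0093
grip_force: 117.4
0.009310065563498957 [ 0.13 -0.01 -5.  ] [0.62 0.05 0.24] [0.62 0.05 0.24]
5
[-1.35, 0.45, -1.02] [-0.081, 0.0, 0.105]
[-2.71, 0.89, -2.06] [-0.163, 0.0, 0.209]
[-4.09, 1.33, -3.11] [-0.244, 0.0, 0.314]
[-5.48, 1.77, -4.16] [-0.325, 0.0, 0.418]
[-6.89, 2.19, -5.23] [-0.407, 0.0, 0.523]
10
[-0.92, 1.42, -0.69] [-0.081, 0.0, 0.105]
[-1.85, 2.83, -1.39] [-0.163, -0.0, 0.209]
[-2.8, 4.25, -2.1] [-0.244, 0.0, 0.314]
[-3.76, 5.65, -2.82] [-0.325, 0.0, 0.418]
[-4.73, 7.04, -3.55] [-0.407, 0.0, 0.523]
```

View pics/w6.png

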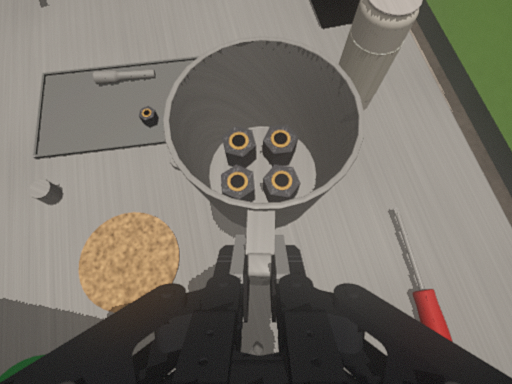

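The pot is held level, strap at (260,225), with four nuts standing on its floor. Carrying it to the tank.

```bash
python3 -m handwheel '[[[-1.35,0.45,-1],[-0.08,0,0.105]],[[-2.7,0.9,-2.05],[-0.163,0,0.21]],[[-4.1,1.3,-3.1],[-0.244,0,0.314]],[[-5.5,1.8,-4.2],[-0.325,0,0.418]],[[-6.9,2.2,-5.2],[-0.407,0,0.523]]]'
python3 -m handwheel '[[[-0.9,1.4,-0.7],[-0.08,0,0.105]],[[-1.85,2.8,-1.4],[-0.163,0,0.21]],[[-2.8,4.25,-2.1],[-0.244,0,0.314]],[[-3.8,5.65,-2.8],[-0.325,0,0.418]],[[-4.7,7.0,-3.5],[-0.407,0,0.523]]]'
python3 -m handwheel '[[[0,0,0],[0,0,0]]]'
python3 - <<'E'
from pour import *
o=ctrl.get_obs();print(o['opening'],o['tool_pos'],W[14][0],o['q'])
for i in range(15,35,5):
    print(i);rows(W[i:i+5],None if i==15 else W[i-1])
E
```

```text
t: 14.52
tool_pos: [0.6168, -0.0377, 0.2304]
tool_rot: [-2.634, -0.908, -0.895]
contact_force: [-0.0, 0.3, -5.0]
opening: 0.0094
grip_force: 117.3
t: 15.15
tool_pos: [0.6138, -0.1283, 0.2282]
tool_rot: [-2.972, -0.004, -1.006]
contact_force: [-0.0, -0.1, -4.8]
opening: 0.0098
grip_force: 117.5
t: 15.28
tool_pos: [0.6144, -0.1274, 0.2293]
tool_rot: [-2.97, -0.013, -1.008]
contact_force: [0.3, 1.0, -3.5]
opening: 0.0095
grip_force: 117.5
0.009503622486508151 [ 0.61 -0.13  0.23] [ 0.62 -0.13  0.24] [-0.44 -0.31  2.04  0.37  0.84  0.95]
15
[0.69, 0.37, -0.46] [-0.003, 0.06, 0.163]
[0.78, 0.47, -0.47] [0.01, 0.113, 0.319]
[0.87, 0.57, -0.48] [0.031, 0.164, 0.476]
[0.96, 0.67, -0.5] [0.06, 0.214, 0.631]
[1.05, 0.77, -0.52] [0.098, 0.261, 0.785]
20
[0.13, 0.01, -0.0] [0.04, 0.034, 0.157]
[0.27, 0.01, -0.01] [0.086, 0.063, 0.314]
[0.4, 0.02, -0.02] [0.137, 0.084, 0.47]
[0.54, 0.03, -0.04] [0.192, 0.098, 0.626]
[0.67, 0.04, -0.06] [0.251, 0.104, 0.781]
25
[0.1, -0.09, -0.0] [0.053, -0.004, 0.157]
[0.39, -0.18, -0.01] [0.105, -0.017, 0.314]
[0.87, -0.27, -0.02] [0.156, -0.037, 0.47]
[1.53, -0.36, -0.04] [0.205, -0.067, 0.626]
[2.34, -0.45, -0.06] [0.251, -0.104, 0.781]
30
[0.61, -0.74, -0.0] [0.034, -0.04, 0.157]
[1.3, -1.56, -0.01] [0.063, -0.086, 0.314]
[2.06, -2.44, -0.02] [0.084, -0.137, 0.47]
[2.86, -3.37, -0.04] [0.098, -0.192, 0.626]
[3.69, -4.31, -0.06] [0.104, -0.251, 0.781]
```

```bash
python3 -m handwheel '[[[0.7,0.4,-0.5],[0,0.06,0.163]],[[0.8,0.5,-0.5],[0.01,0.113,0.32]],[[0.9,0.6,-0.5],[0.03,0.164,0.476]],[[1,0.7,-0.5],[0.06,0.214,0.63]],[[1.05,0.8,-0.5],[0.1,0.26,0.785]]]'
python3 -m handwheel '[[[0.13,0,0],[0.04,0.034,0.157]],[[0.27,0,0],[0.086,0.063,0.314]],[[0.4,0,0],[0.137,0.084,0.47]],[[0.54,0,0],[0.192,0.098,0.626]],[[0.67,0,0],[0.25,0.104,0.78]]]'
python3 - <<'E'
from pour import *
o=ctrl.get_obs();print(o['opening'],o['tool_pos'],W[24][0]);rows([W[24]])
cv2.imwrite("pics/s7.png",cv2.resize(ctrl.get_image("scene")[60:300,80:400],(560,420)))
E
```

```text
t: 15.9
tool_pos: [0.6208, -0.1356, 0.2417]
tool_rot: [-2.34, 0.974, -1.175]
contact_force: [-0.3, -0.0, -3.3]
opening: 0.0095
grip_force: 117.8
t: 16.52
tool_pos: [0.6237, -0.1409, 0.2458]
tool_rot: [-1.477, 1.482, -1.007]
contact_force: [1.5, 0.5, -4.5]
opening: 0.0095
grip_force: 118.0
0.009467611009229349 [ 0.62 -0.14  0.25] [ 0.62 -0.14  0.24]
[-0.08, 0.26, -0.11] [-0.005, -0.001, -0.003]
```

View pics/s7.png

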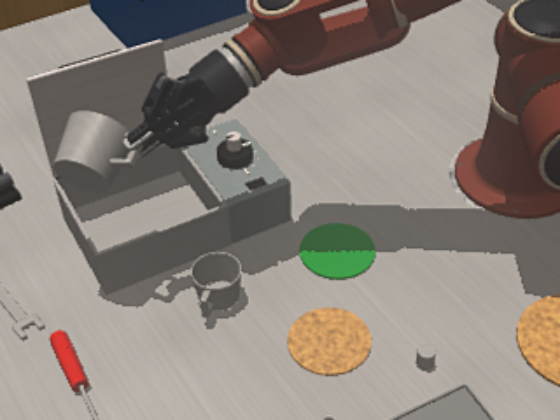

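The pot lies on its side over the tank, at (90,145), no nuts seen yet. Continuing the roll.

```bash
python3 -m handwheel '[[[0.1,0,0],[0.05,0,0.157]],[[0.4,0,0],[0.105,-0.017,0.314]],[[0.85,0,0],[0.156,-0.037,0.47]],[[1.5,-0.1,0],[0.205,-0.067,0.626]],[[2.3,-0.2,0],[0.25,-0.104,0.78]]]'
python3 -m handwheel '[[[0.6,-0.75,0],[0.034,-0.04,0.157]],[[1.3,-1.55,0],[0.063,-0.086,0.314]],[[2.05,-2.45,0],[0.084,-0.137,0.47]],[[2.85,-3.35,0],[0.1,-0.19,0.626]],[[3.7,-4.3,0],[0.104,-0.25,0.78]]]'
python3 -m handwheel '[[[0,0,0],[0,0,0]],[[0,0,0],[0,0,0]],[[0,0,0],[0,0,0]],[[0,0,0],[0,0,0]]]'
python3 - <<'E'
from pour import *
o=ctrl.get_obs();print(o['opening'],o['tool_pos'],o['contact_force'],o['q']);rows([W[34]])
# pitch up a further 0.2
Q=tool(0,.35,np.pi);P=np.array([.606,-.225,.255])+.017*Q.as_matrix()[:,2];rows([(P,Q)]);print(ik(P,Q,np.array(o['q'])))
cv2.imwrite("pics/s8.png",np.hstack([cv2.resize(ctrl.get_image("scene")[60:300,80:400],(400,300)),cv2.resize(ctrl.get_image("wrist"),(400,300))]))
E
```

```text
t: 17.2
tool_pos: [0.6247, -0.1645, 0.2482]
tool_rot: [-0.656, 1.587, -0.59]
contact_force: [0.2, 0.2, -4.8]
opening: 0.0094
grip_force: 118.4
t: 17.82
tool_pos: [0.6257, -0.2214, 0.2538]
tool_rot: [-0.0, 1.418, -0.002]
contact_force: [-0.5, 0.9, -2.8]
opening: 0.0096
grip_force: 118.5
t: 18.32
tool_pos: [0.6258, -0.2205, 0.2557]
tool_rot: [-0.004, 1.416, -0.005]
contact_force: [0.8, 1.1, -2.4]
opening: 0.0091
grip_force: 118.4
0.009103584781648421 [ 0.63 -0.22  0.26] [ 0.85  1.06 -2.45] [-0.74 -0.03  2.27  2.28  1.07  2.22]
[0.26, 0.05, -0.34] [0.0, 0.005, 0.006]
[-0.57, -0.45, -0.29] [0.001, -0.195, 0.006]
(array([-0.74,  0.12,  2.23,  2.43,  1.31,  2.09]), np.float64(3.1497027208615686e-13))
```

View pics/s8.png

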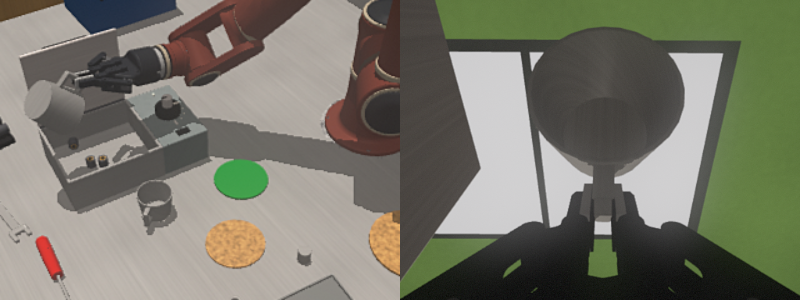

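The pot is inverted over the tank: nuts lie in the tank at (74,143), (90,160) and (102,160), the pot looks empty from the wrist and its weight has dropped. Rolling it back upright.

```bash
python3 - <<'E'
from pour import *
V=W[14:34][::-1]
for i in range(0,20,5):
    print(i);rows(V[i:i+5],None if i==0 else V[i-1])
# mat
q=np.array(ctrl.get_obs()['q'])
for P,Q in V:q,er=ik(P,Q,q)
for psi in(.6,.8,1.0,1.2):
    for z in(.2,.0505):
        Q=tool(psi,-.91,0);print(psi,*ik(np.array([.468-.0604*np.cos(psi),.112-.0604*np.sin(psi),z]),Q,q))
E
```

```text
0
[0.33, 1.32, -0.34] [-0.005, 0.058, -0.152]
[0.42, 2.54, -0.34] [-0.018, 0.11, -0.308]
[0.5, 3.7, -0.36] [-0.039, 0.161, -0.465]
[0.58, 4.77, -0.37] [-0.069, 0.209, -0.62]
[0.67, 5.72, -0.4] [-0.107, 0.255, -0.775]
5
[-0.51, 0.64, -0.0] [-0.04, 0.034, -0.157]
[-0.91, 1.17, -0.01] [-0.086, 0.063, -0.314]
[-1.19, 1.57, -0.02] [-0.137, 0.084, -0.47]
[-1.33, 1.84, -0.04] [-0.192, 0.098, -0.626]
[-1.34, 1.97, -0.06] [-0.251, 0.104, -0.781]
10
[-0.1, 0.09, -0.0] [-0.053, -0.004, -0.157]
[-0.2, 0.18, -0.01] [-0.105, -0.017, -0.314]
[-0.3, 0.27, -0.02] [-0.156, -0.037, -0.47]
[-0.4, 0.36, -0.04] [-0.205, -0.067, -0.626]
[-0.5, 0.45, -0.06] [-0.251, -0.104, -0.781]
15
[-0.13, -0.01, -0.0] [-0.034, -0.04, -0.157]
[-0.27, -0.01, -0.01] [-0.063, -0.086, -0.314]
[-0.4, -0.02, -0.02] [-0.084, -0.137, -0.47]
[-0.54, -0.03, -0.04] [-0.098, -0.192, -0.626]
[-0.67, -0.04, -0.06] [-0.104, -0.251, -0.781]
0.6 [-0.34 -0.95  2.47  0.55  1.24  0.55] 4.085506932760552e-11
0.6 [-0.33 -0.66  2.58  0.65  0.95  0.31] 0.029804014609835866
0.8 [-0.42 -0.79  2.4   0.63  1.33  0.26] 9.1703478144467e-11
0.8 [-0.42 -0.53  2.52  0.74  1.03  0.  ] 1.5107814999026914e-10
1.0 [-0.45 -0.63  2.31  0.67  1.41  0.03] 3.1982271830877096e-09
1.0 [-0.45 -0.37  2.42  0.74  1.13 -0.22] 2.6478819137309977e-14
1.2 [-0.45 -0.47  2.21  0.66  1.49 -0.17] 2.312424696171433e-10
1.2 [-0.45 -0.22  2.31  0.71  1.22 -0.39] 1.056932319443149e-13
```

```bash
python3 -m handwheel '[[[0.3,1.3,-0.3],[0,0.06,-0.152]],[[0.4,2.5,-0.3],[-0.018,0.11,-0.308]],[[0.5,3.7,-0.35],[-0.04,0.16,-0.465]],[[0.6,4.8,-0.35],[-0.07,0.21,-0.62]],[[0.7,5.7,-0.4],[-0.107,0.255,-0.775]]]'
python3 -m handwheel '[[[-0.5,0.65,0],[-0.04,0.034,-0.157]],[[-0.9,1.2,0],[-0.086,0.063,-0.314]],[[-1.2,1.6,0],[-0.137,0.084,-0.47]],[[-1.3,1.8,0],[-0.19,0.1,-0.626]],[[-1.3,2.0,0],[-0.25,0.104,-0.78]]]'
python3 -m handwheel '[[[-0.1,0.1,0],[-0.053,0,-0.157]],[[-0.2,0.2,0],[-0.105,-0.017,-0.314]],[[-0.3,0.3,0],[-0.156,-0.037,-0.47]],[[-0.4,0.4,0],[-0.205,-0.067,-0.626]],[[-0.5,0.45,0],[-0.25,-0.104,-0.78]]]'
python3 -m handwheel '[[[-0.13,0,0],[-0.034,-0.04,-0.157]],[[-0.27,0,0],[-0.063,-0.086,-0.314]],[[-0.4,0,0],[-0.084,-0.137,-0.47]],[[-0.54,0,0],[-0.1,-0.19,-0.626]],[[-0.67,0,0],[-0.104,-0.25,-0.78]]]'
python3 - <<'E'
from pour import *
np.set_printoptions(precision=4,suppress=True)
rows([W[14]])
for k in("top","scene"):
    im=ctrl.get_image(k);cv2.imwrite(f"pics/{k}9.png",im)
    for d in ctrl.landmark_of(k,"mat")[:4]:print(k,d["score"],ray(k,d["position"],.002))
    # colour blob of small cork mat
    hsv=cv2.cvtColor(im,cv2.COLOR_BGR2HSV);m=((hsv[...,0]>8)&(hsv[...,0]<25)&(hsv[...,1]>110)).astype(np.uint8)
    n,l,s,c=cv2.connectedComponentsWithStats(m)
    for i in range(1,n):
        if s[i,4]>300:print(k,s[i,4],c[i],ray(k,c[i],.004))
E
```

```text
t: 19.05
tool_pos: [0.6226, -0.1632, 0.2474]
tool_rot: [-0.663, 1.589, -0.589]
contact_force: [0.3, 1.4, -2.8]
opening: 0.0095
grip_force: 118.2
t: 19.68
tool_pos: [0.622, -0.1396, 0.2425]
tool_rot: [-1.488, 1.48, -1.004]
contact_force: [0.3, -0.2, -2.8]
opening: 0.0096
grip_force: 118.2
t: 20.3
tool_pos: [0.62, -0.1346, 0.2377]
tool_rot: [-2.35, 0.967, -1.168]
contact_force: [0.1, -0.2, -3.7]
opening: 0.0096
grip_force: 118.1
t: 20.92
tool_pos: [0.6169, -0.1299, 0.2339]
tool_rot: [-2.969, -0.006, -1.016]
contact_force: [0.4, -0.0, -2.1]
opening: 0.0094
grip_force: 118.0
[0.13, 0.01, -0.24] [-0.004, 0.001, 0.003]
top 0.85 [ 0.3658 -0.0363  0.002 ]
top 0.8 [0.4709 0.1128 0.002 ]
top 0.6 [0.1802 0.3195 0.002 ]
top 931 [226.6047 174.6584] [0.4726 0.1176 0.004 ]
top 2209 [161.9104 264.1154] [0.1785 0.3173 0.004 ]
scene 0.79 [ 0.3576 -0.0245  0.002 ]
scene 0.78 [0.4765 0.1185 0.002 ]
scene 9631 [57.4582 41.1037] [ 0.5635 -1.2485  0.004 ]
scene 3063 [410.2765 255.7519] [0.1831 0.3219 0.004 ]
scene 1434 [267.8006 254.6109] [0.4754 0.1208 0.004 ]
```

```bash
cat > mat.py <<'E'
from kin import *
np.set_printoptions(precision=2,suppress=True)
V=[];A=np.array([.617,-.13,.234]);B=np.array([.4558,.0578,.2])
for a in np.linspace(0,1,11)[1:]: V.append((A+(B-A)*a,tool(1.3*a,-.91,0)))
for z in(.15,.10,.07,.058,.0515):V.append((np.array([B[0],B[1],z]),tool(1.3,-.91,0)))
E
python3 - <<'E'
from mat import *
q=np.array(ctrl.get_obs()['q'])
for P,Q in V:q,er=ik(P,Q,q);print(q,round(er,4))
for i in range(0,10,5):
    print(i);rows(V[i:i+5],None if i==0 else V[i-1])
E
```

```text
[-0.47 -0.34  2.07  0.46  0.9   0.78] 0.0
[-0.48 -0.37  2.09  0.53  0.97  0.62] 0.0
[-0.5  -0.39  2.11  0.58  1.04  0.48] 0.0
[-0.51 -0.4   2.13  0.62  1.12  0.35] 0.0
[-0.51 -0.41  2.14  0.65  1.2   0.23] 0.0
[-0.51 -0.41  2.15  0.67  1.27  0.12] 0.0
[-0.5  -0.41  2.15  0.67  1.34  0.02] 0.0
[-0.49 -0.41  2.16  0.67  1.4  -0.07] 0.0
[-0.46 -0.4   2.16  0.66  1.46 -0.16] 0.0
[-0.43 -0.39  2.16  0.65  1.52 -0.25] 0.0
[-0.43 -0.33  2.2   0.66  1.43 -0.31] 0.0
[-0.43 -0.25  2.23  0.67  1.34 -0.38] 0.0
[-0.43 -0.19  2.24  0.68  1.29 -0.42] 0.0
[-0.43 -0.16  2.24  0.69  1.27 -0.44] 0.0
[-0.43 -0.15  2.24  0.69  1.26 -0.45] 0.0
0
[-1.54, -1.91, -0.73] [0.077, -0.003, -0.108]
[-3.03, -3.78, -1.45] [0.157, -0.003, -0.21]
[-4.52, -5.65, -2.17] [0.237, -0.004, -0.313]
[-6.01, -7.53, -2.89] [0.317, -0.004, -0.415]
[-7.5, -9.4, -3.61] [0.397, -0.004, -0.518]
5
[-0.32, -2.47, 0.18] [0.08, -0.0, -0.103]
[-0.65, -4.94, 0.36] [0.16, -0.0, -0.205]
[-0.97, -7.41, 0.54] [0.239, -0.0, -0.308]
[-1.3, -9.88, 0.71] [0.319, -0.0, -0.411]
[-1.62, -12.35, 0.89] [0.399, -0.0, -0.513]
```

```bash
python3 -m handwheel '[[[-1.5,-1.9,-0.7],[0.08,0,-0.108]],[[-3,-3.8,-1.45],[0.157,0,-0.21]],[[-4.5,-5.65,-2.2],[0.237,0,-0.313]],[[-6,-7.5,-2.9],[0.317,0,-0.415]],[[-7.5,-9.4,-3.6],[0.397,0,-0.518]]]'
python3 -m handwheel '[[[-0.3,-2.5,0.2],[0.08,0,-0.103]],[[-0.65,-4.9,0.35],[0.16,0,-0.205]],[[-1,-7.4,0.55],[0.24,0,-0.308]],[[-1.3,-9.9,0.7],[0.32,0,-0.41]],[[-1.6,-12.35,0.9],[0.4,0,-0.513]]]'
python3 -m handwheel '[[[0,0,0],[0,0,0]],[[0,0,0],[0,0,0]]]'
python3 - <<'E'
from mat import *
rows(V[10:15])
im=ctrl.get_image("wrist");cv2.imwrite("pics/w10.png",im)
print(proj("wrist",[.472,.116,.004]),[proj("wrist",[.472+.06*c,.116+.06*s,.004]).round() for c,s in((1,0),(-1,0),(0,1),(0,-1))])
E
```

```text
t: 21.75
tool_pos: [0.5355, -0.0362, 0.2164]
tool_rot: [-2.641, -0.897, -0.912]
contact_force: [0.5, 0.2, -2.5]
opening: 0.0093
grip_force: 117.8
t: 22.38
tool_pos: [0.4555, 0.0574, 0.1992]
tool_rot: [-2.106, -1.609, -0.726]
contact_force: [-0.8, 0.3, -3.1]
opening: 0.0097
grip_force: 117.8
t: 22.62
tool_pos: [0.4565, 0.0567, 0.1996]
tool_rot: [-2.111, -1.606, -0.728]
contact_force: [0.0, -0.7, -2.2]
opening: 0.0096
grip_force: 117.8
[-2.97, -0.12, 3.97] [0.004, 0.0, 0.002]
[-6.04, -0.15, 7.91] [0.004, 0.0, 0.002]
[-7.88, -0.16, 10.28] [0.004, 0.0, 0.002]
[-8.62, -0.17, 11.23] [0.004, 0.0, 0.002]
[-9.02, -0.17, 11.74] [0.004, 0.0, 0.002]
[257.36 224.6 ] [array([308., 211.]), array([205., 239.]), array([244., 177.]), array([272., 277.])]
```

View pics/w10.png

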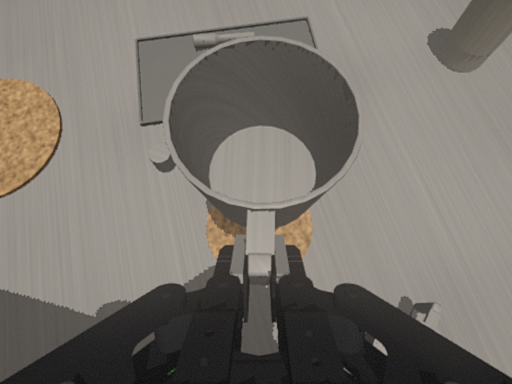

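The pot is empty and level. The mat shows between columns 206 and 312, which matches my projection. Lowering.

```bash
python3 -m handwheel '[[[-3,-0.1,4],[0,0,0]],[[-6,-0.15,7.9],[0,0,0]],[[-7.9,-0.15,10.3],[0,0,0]],[[-8.6,-0.15,11.2],[0,0,0]],[[-9.0,-0.15,11.7],[0,0,0]]]'
python3 -m handwheel '[[[0,0,0],[0,0,0]],[[0,0,0],[0,0,0]]]'
python3 -c "
from h import *
p,R=pose();print(p);rows([([p[0],p[1],.0495],R)])"
```

```text
t: 23.3
tool_pos: [0.4563, 0.0577, 0.0523]
tool_rot: [-2.109, -1.607, -0.728]
contact_force: [-0.9, -0.6, -2.5]
opening: 0.0094
grip_force: 117.9
t: 23.55
tool_pos: [0.4566, 0.0577, 0.0532]
tool_rot: [-2.108, -1.609, -0.729]
contact_force: [0.1, 0.2, -2.0]
opening: 0.0096
grip_force: 117.9
[0.45660039 0.05773438 0.05322808]
[-0.23, -0.0, 0.29] [0.0, 0.0, 0.0]
```

```bash
python3 -m handwheel '[[[-0.08,0,0.1],[0,0,0]],[[-0.16,0,0.2],[0,0,0]],[[-0.16,0,0.2],[0,0,0]]]'
python3 -m handwheel '[[[-0.09,0,0.12],[0,0,0]],[[-0.09,0,0.12],[0,0,0]],[[-0.09,0,0.12],[0,0,0]]]'
```

```text
t: 23.92
tool_pos: [0.4558, 0.0581, 0.0497]
tool_rot: [-2.108, -1.608, -0.728]
contact_force: [0.6, -0.3, -1.3]
opening: 0.0097
grip_force: 118.1
t: 24.3
tool_pos: [0.4564, 0.0581, 0.0494]
tool_rot: [-2.106, -1.608, -0.729]
contact_force: [-1.9, -2.3, 6.5]
opening: 0.0096
grip_force: 119.1
```

```bash
python3 -m handwheel '[[[0.04,0,-0.05],[0,0,0]],[[0.04,0,-0.05],[0,0,0]],[[0.04,0,-0.05],[0,0,0]],[[0.04,0,-0.05],[0,0,0]]]' 0 30
python3 -m handwheel '[[[0,0,-2],[0,0,0]],[[0,0,-5],[0,0,0]],[[0,0,-10],[0,0,0]],[[0,0,-16],[0,0,0]],[[0,0,-22],[0,0,0]]]'
python3 - <<'E'
from kin import *
np.set_printoptions(precision=3,suppress=True)
o=ctrl.get_obs();print(o['q'],o['tool_pos'])
for k in("wrist","top","scene"):
    c=ctrl.calibration(k);im=ctrl.get_image(k);cv2.imwrite(f"pics/{k}11.png",im)
    for q,z in [("pot",0.004),("pot_rim",.079),("mat",.002),("traynut1",.013)]:
        for d in ctrl.landmark_of(k,q)[:4]:
            if d["score"]>.3: print(k,q,round(d["score"],2),np.array(d["position"]),ray(k,d["position"],z,c))
E
```

```text
t: 24.8
tool_pos: [0.4555, 0.0582, 0.0484]
tool_rot: [-2.107, -1.608, -0.727]
contact_force: [0.2, -0.6, -0.6]
opening: 0.0425
grip_force: 0.0
t: 25.42
tool_pos: [0.4183, -0.0726, 0.2234]
tool_rot: [-2.107, -1.608, -0.727]
contact_force: [1.4, -0.4, -0.2]
opening: 0.043
grip_force: 0.0
[-0.738 -0.363  2.095  0.588  1.716 -0.476] [ 0.418 -0.073  0.223]
wrist pot 0.92 [259.2 132.8] [0.471 0.114 0.004]
wrist pot 0.85 [367.1 226.7] [ 0.562 -0.045  0.004]
wrist pot_rim 0.83 [387.4 221.2] [ 0.553 -0.056  0.079]
wrist pot_rim 0.31 [283.5  14.3] [0.534 0.227 0.079]
wrist mat 0.82 [200.1 253. ] [ 0.361 -0.022  0.002]
wrist mat 0.75 [35.6 61.3] [0.185 0.318 0.002]
wrist traynut1 0.75 [283.4  13.9] [0.56  0.299 0.013]
wrist traynut1 0.52 [290.4   4.6] [0.577 0.314 0.013]
top pot 0.95 [277.  146.5] [ 0.571 -0.047  0.004]
top pot 0.75 [226.4 174.2] [0.474 0.118 0.004]
top pot 0.63 [191.3 200.2] [0.386 0.231 0.004]
top pot_rim 0.92 [224.7 174.2] [0.463 0.118 0.079]
top mat 0.91 [268.4 211.3] [ 0.355 -0.022  0.002]
top mat 0.68 [227.2 176.4] [0.467 0.116 0.002]
top mat 0.66 [164.6 264.1] [0.178 0.309 0.002]
top traynut1 0.44 [171.2 146.7] [0.561 0.302 0.013]
scene pot 0.83 [204.  226.9] [ 0.562 -0.048  0.004]
scene pot 0.66 [161.6 189.2] [ 0.592 -0.237  0.004]
scene pot_rim 0.97 [202.4 214. ] [ 0.572 -0.026  0.079]
scene pot_rim 0.93 [266.9 230.7] [0.47  0.108 0.079]
scene mat 0.91 [414.2 259.2] [0.181 0.334 0.002]
scene mat 0.75 [262.6 255.2] [0.486 0.114 0.002]
scene mat 0.56 [274.1 202.2] [ 0.357 -0.02   0.002]
scene traynut1 0.58 [281.9 323.3] [0.562 0.299 0.013]
scene traynut1 0.54 [282.2 332.2] [0.574 0.317 0.013]
```

View pics/wrist11.png

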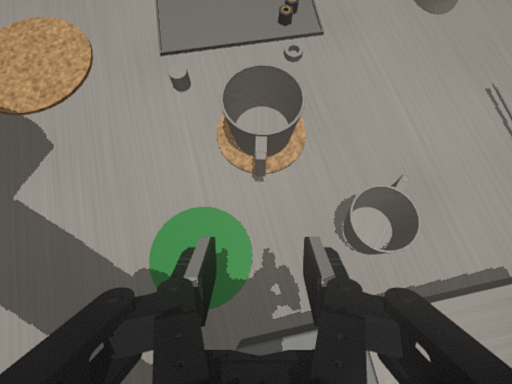

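The pot stands centred on the mat, at (262,115). The tray nuts at (285,15) and (291,3) now sit side by side, since one has been knocked along the tray. Moving above them.

```bash
python3 -c "
from h import *
p,R=pose();rows([([.45,-.03,.3],rotm([0,0,-1],[.7,-.7,0])),([.52,.28,.28],rotm([0,0,-1],[.7,-.7,0]))])"
```

```text
[8.61, 1.92, -3.19] [-0.168, -0.647, 0.499]
[32.44, 0.44, 17.89] [-0.168, -0.647, 0.499]
```

```bash
python3 -m handwheel '[[[4,1,-1.6],[0,-0.13,0.1]],[[8.6,1.9,-3.2],[-0.06,-0.26,0.2]],[[14.5,1.5,2],[-0.1,-0.39,0.3]],[[20.5,1.2,7.5],[-0.135,-0.52,0.4]],[[26.5,0.8,12.6],[-0.168,-0.647,0.5]]]' -1
python3 -c "
from h import *
rows([([.52,.28,.28],rotm([0,0,-1],[.7,-.7,0]))])"
```

```text
t: 26.8
tool_pos: [0.4857, 0.1256, 0.2909]
tool_rot: [-2.877, -1.22, -0.03]
contact_force: [1.3, -1.3, 0.5]
opening: 0.0854
grip_force: 0.0
[13.46, -8.26, 1.47] [-0.008, -0.024, 0.017]
```

```bash
python3 -m handwheel '[[[5,-3,0.5],[0,0,0]],[[9,-5.5,1],[0,-0.02,0.02]],[[13.5,-8.3,1.5],[0,-0.02,0.02]],[[13.5,-8.3,1.5],[0,-0.02,0.02]]]' -1
cat > nuts.py <<'E'
from kin import *
np.set_printoptions(precision=4,suppress=True)
def nuts(name):
    c=ctrl.calibration("wrist");im=ctrl.get_image("wrist");cv2.imwrite(f"pics/{name}.png",im)
    for d in ctrl.landmark_of("wrist","traynut1")[:5]:
        if d["score"]>.2: print("nut",round(d["score"],2),np.array(d["position"]),ray("wrist",d["position"],.013,c))
    # brass bores
    hsv=cv2.cvtColor(im,cv2.COLOR_BGR2HSV);m=((hsv[...,0]>8)&(hsv[...,0]<28)&(hsv[...,1]>100)&(hsv[...,2]>60)).astype(np.uint8)
    m=cv2.morphologyEx(m,cv2.MORPH_CLOSE,np.ones((5,5)))
    n,l,s,cc=cv2.connectedComponentsWithStats(m)
    for i in range(1,n):
        if s[i,4]>15:print("brass",s[i],cc[i],ray("wrist",cc[i],.023,c))
    print(ctrl.get_obs()['tool_pos'],ctrl.get_obs()['q'])
E
python3 -c "
from nuts import *
nuts('n1')"
```

```text
t: 27.3
tool_pos: [0.5188, 0.282, 0.2777]
tool_rot: [-2.887, -1.204, 0.003]
contact_force: [-0.1, -0.6, 0.6]
opening: 0.0855
grip_force: 0.0
nut 0.5 [281.  118.3] [0.5639 0.2939 0.013 ]
brass [272  93  11  10  59] [276.7119  97.5424] [0.5772 0.3159 0.023 ]
brass [274 115  10  10  57] [278.4561 119.5789] [0.5609 0.296  0.023 ]
brass [ 280  214   82   64 1502] [315.1358 235.6678] [0.4896 0.1501 0.023 ]
brass [  29  238  102   82 5495] [ 72.8684 274.4863] [0.2035 0.3455 0.023 ]
[0.519  0.2793 0.2786] [ 0.3613 -0.0555  1.6426  0.0128  1.5557  1.1452]
```

View pics/n1.png

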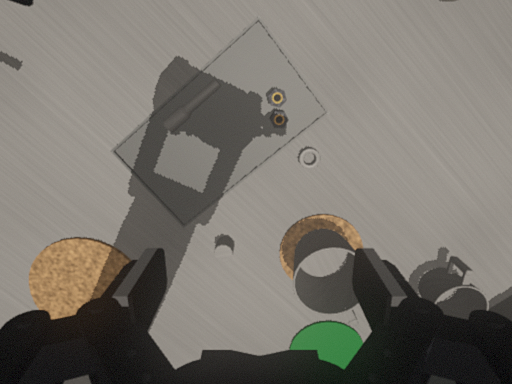

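Two nuts remain on the tray, with bores at (277,98) and (278,120), 25 mm apart; the pot stands on the mat. Going closer to the nearer one.

```bash
python3 -c "
from h import *
p,R=pose();rows([([.561,.296,.12],rotm([0,0,-1],[.78,-.62,0]))])"
```

```text
[4.08, 1.99, 15.85] [-0.012, -0.005, -0.113]
```

```bash
python3 -m handwheel '[[[2,1,6],[0,0,-0.05]],[[4,2,12],[0,0,-0.11]],[[4.1,2,15.8],[-0.01,0,-0.11]],[[4.1,2,15.8],[-0.01,0,-0.11]],[[4.1,2,15.8],[-0.01,0,-0.11]]]' -1
python3 -c "
from nuts import *
nuts('n2')
im=cv2.imread('pics/n2.png');cv2.imwrite('pics/n2c.png',cv2.resize(im[60:300,180:360],(540,720),interpolation=cv2.INTER_CUBIC)[:600])
print(ctrl.get_obs()['tool_rot'])"
```

```text
t: 28.02
tool_pos: [0.5629, 0.2955, 0.1236]
tool_rot: [-2.829, -1.357, -0.013]
contact_force: [0.1, 0.3, 0.2]
opening: 0.0855
grip_force: 0.0
nut 0.67 [256.9 184.4] [0.5625 0.2975 0.013 ]
nut 0.58 [257.9 157.6] [0.5772 0.3144 0.013 ]
brass [249 151  17  16 132] [256.8712 158.4621] [0.5774 0.3159 0.023 ]
brass [249 183  17  15 118] [257.2034 190.161 ] [0.5616 0.2959 0.023 ]
brass [ 246  318  112   51 2260] [305.5487 337.0097] [0.5072 0.1577 0.023 ]
[0.5635 0.2961 0.1248] [0.365  0.1575 1.683  0.0044 1.2908 1.0396]
[-2.8291 -1.3579 -0.0165]
```

View pics/n2c.png

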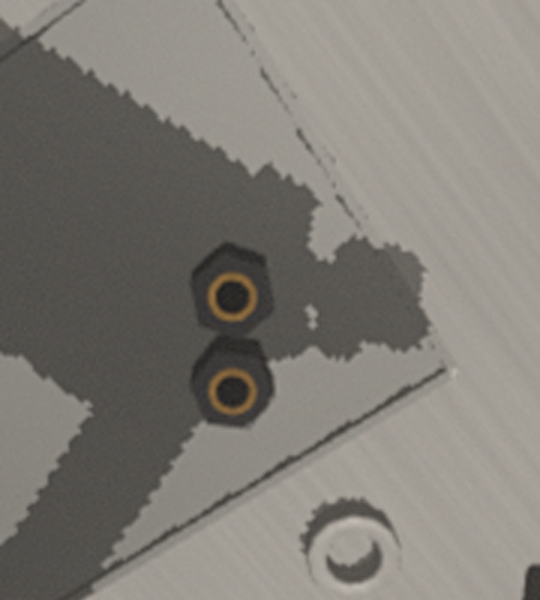

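Zoomed: both nuts have flats facing left and right in the image, along my closing direction, with bores at crop (232,297) and (232,390). The tray rim is close on the right, so I'll use a narrow opening and keep the fingertips above the rim.

```bash
python3 -c "
from h import *
rows([([.562,.2963,.0095],rotm([0,0,-1],[.78,-.62,0]))])"
```

```text
[-0.2, -0.15, 11.53] [0.002, -0.011, -0.004]
```

```bash
python3 -m handwheel '[[[-0.2,-0.15,3],[0,-0.01,0]],[[-0.2,-0.15,7],[0,-0.01,0]],[[-0.2,-0.15,10],[0,-0.01,0]],[[-0.2,-0.15,11.5],[0,-0.01,0]],[[-0.2,-0.15,11.5],[0,-0.01,0]]]' 0.2
python3 -m handwheel '[[[0,0,0],[0,0,0]],[[0,0,0],[0,0,0]],[[0,0,0],[0,0,0]],[[0,0,0],[0,0,0]]]' 1 50
python3 -m handwheel '[[[0,0,-2],[0,0,0]],[[0,0,-7],[0,0,0]],[[0,0,-13],[0,0,0]],[[0,0,-19],[0,0,0]],[[0,0,-24],[0,0,0]]]'
python3 -c "
from nuts import *
nuts('n3')"
```

```text
t: 28.75
tool_pos: [0.5598, 0.2959, 0.0065]
tool_rot: [2.831, 1.36, -0.006]
contact_force: [0.6, -0.4, 0.4]
opening: 0.0343
grip_force: 0.0
t: 29.25
tool_pos: [0.5611, 0.2965, 0.0083]
tool_rot: [2.831, 1.36, -0.001]
contact_force: [-0.6, -0.3, 6.6]
opening: 0.0197
grip_force: 49.4
t: 29.88
tool_pos: [0.5604, 0.2965, 0.2501]
tool_rot: [2.831, 1.36, -0.002]
contact_force: [0.1, 0.8, -0.5]
opening: 0.0199
grip_force: 49.0
nut 0.95 [259.8 253.3] [0.4777 0.192  0.013 ]
nut 0.61 [256.4 133. ] [0.5734 0.3176 0.013 ]
brass [255 128  11  11  67] [260.0448 133.    ] [0.5776 0.3161 0.023 ]
brass [   0  252  106  103 7962] [ 44.4029 300.1522] [0.2094 0.3231 0.023 ]
brass [246 254  28  25 292] [259.2979 265.6541] [0.4694 0.1826 0.023 ]
brass [313 257  21  33 269] [323.658  272.8178] [0.5286 0.1215 0.023 ]
brass [250 284  15  29 274] [256.4745 295.5255] [0.4379 0.1494 0.023 ]
[0.5635 0.2977 0.2563] [ 0.3697  0.0609  1.5628 -0.0008  1.507   1.0448]
```

```bash
python3 -m handwheel '[[[-5,4,-2],[0,0,0]],[[-9,8,-2],[0,0,0]],[[-13,12,-2],[0,0,0]],[[-17,15.5,-2],[0,0,0]],[[-21,19,-2],[0,0,0]]]'
python3 -m handwheel '[[[-4,4,2],[0,0,0]],[[-8,8,2],[0,0,0]],[[-12,11,4],[0,0,0]],[[-16.5,15,8],[0,0,0]],[[-16.5,15,12],[0,0,0]]]'
python3 -m handwheel '[[[0,0,4],[0,0,0]],[[0,0,5.5],[0,0,0]],[[0,0,5.5],[0,0,0]]]'
```

```text
t: 30.6
tool_pos: [0.5769, 0.0121, 0.2666]
tool_rot: [2.832, 1.36, -0.007]
contact_force: [0.5, 0.0, -0.2]
opening: 0.0189
grip_force: 49.0
t: 31.22
tool_pos: [0.5913, -0.2126, 0.1475]
tool_rot: [2.831, 1.353, -0.004]
contact_force: [0.5, 0.5, -1.2]
opening: 0.0197
grip_force: 49.0
t: 31.6
tool_pos: [0.5902, -0.2086, 0.0913]
tool_rot: [-2.831, -1.36, 0.009]
contact_force: [-0.3, -0.1, -0.2]
opening: 0.0194
grip_force: 49.0
```

```bash
python3 -m handwheel '[[[0,0,2],[0,0,0]],[[0,0,3.5],[0,0,0]],[[0,0,3.5],[0,0,0]]]'
python3 -m handwheel '[[[0,0,0],[0,0,0]],[[0,0,0],[0,0,0]],[[0,0,-2],[0,0,0]],[[0,0,-7],[0,0,0]],[[0,0,-13],[0,0,0]]]' 0.2
python3 - <<'E'
from nuts import *
c=ctrl.calibration("wrist");im=ctrl.get_image("wrist");cv2.imwrite("pics/t1.png",im)
for d in ctrl.landmark_of("wrist","potnut1")[:8]: print(round(d["score"],2),np.array(d["position"]),ray("wrist",d["position"],.03,c))
rows([([.5774,.3158,.25],rotm([0,0,-1],[.78,-.62,0]))])
E
```

```text
t: 31.98
tool_pos: [0.5896, -0.2085, 0.0552]
tool_rot: [-2.83, -1.36, 0.01]
contact_force: [-0.0, -0.5, -0.3]
opening: 0.0196
grip_force: 49.0
t: 32.6
tool_pos: [0.5907, -0.2087, 0.189]
tool_rot: [-2.832, -1.36, 0.007]
contact_force: [0.7, -0.3, -0.0]
opening: 0.0337
grip_force: 0.0
0.82 [350.5 221.9] [ 0.6286 -0.3092  0.03  ]
0.79 [270.  170.2] [ 0.5984 -0.2156  0.03  ]
0.73 [185.2 165.9] [ 0.5375 -0.1614  0.03  ]
[39.98, -34.3, -5.65] [0.016, -0.0, -0.003]
```

View pics/t1.png

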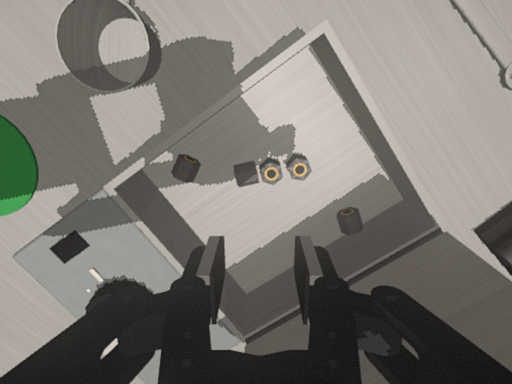

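All five nuts are in the tank so far, at (186,167), (246,174), (271,172), (299,168) and (349,220). Back for the last tray nut.

```bash
python3 -m handwheel '[[[4,-3.5,-5.7],[0,0,0]],[[8,-7,-7],[0,0,0]],[[12,-10.5,-7],[0,0,0]],[[16,-14,-7],[0,0,0]],[[20,-17.5,-7],[0,0,0]]]'
python3 -m handwheel '[[[4,-3.5,0],[0,0,0]],[[8,-7,0],[0,0,0]],[[12,-10.5,0],[0,0,0]],[[16,-14,2],[0,0,0]],[[20,-16.8,4],[0.01,0,0]]]'
python3 -m handwheel '[[[0,0,3],[0,0,0]],[[0,0,6],[0,0,0]],[[0,0,9],[0,0,0]],[[0,0,9],[0,0,0]]]'
python3 -c "
from nuts import *
nuts('n4')
rows([([.5774,.3158,.0095],rotm([0,0,-1],[.78,-.62,0]))])"
```

```text
t: 33.33
tool_pos: [0.5798, 0.0584, 0.2584]
tool_rot: [2.83, 1.36, -0.002]
contact_force: [0.3, 0.4, -0.4]
opening: 0.0338
grip_force: 0.0
t: 33.95
tool_pos: [0.5736, 0.32, 0.2178]
tool_rot: [-2.824, -1.358, 0.008]
contact_force: [0.6, -0.2, -0.7]
opening: 0.034
grip_force: 0.0
t: 34.45
tool_pos: [0.5709, 0.3175, 0.1239]
tool_rot: [-2.824, -1.357, 0.021]
contact_force: [0.2, 0.2, 0.3]
opening: 0.0339
grip_force: 0.0
nut 0.58 [265.4 180.2] [0.5758 0.3175 0.013 ]
brass [261 177  16  15 110] [268.3909 183.8818] [0.5775 0.316  0.023 ]
brass [262 333  47  22 538] [289.816  343.5093] [0.4963 0.1804 0.023 ]
brass [  0 336  33  42 752] [ 10.8564 354.613 ] [0.276  0.3352 0.023 ]
brass [358 357   7  27 110] [361.5    370.8273] [0.5309 0.1117 0.023 ]
[0.5732 0.3184 0.1276] [0.3902 0.2075 1.6212 0.0083 1.3199 1.0632]
[0.09, 0.61, 11.81] [-0.01, 0.002, -0.004]
```

```bash
python3 -m handwheel '[[[0.1,0.6,3],[0,0,0]],[[0.1,0.6,7],[-0.01,0,0]],[[0.1,0.6,10],[-0.01,0,0]],[[0.1,0.6,11.5],[-0.01,0,0]],[[0.1,0.6,11.5],[-0.01,0,0]]]' 0.2
python3 -m handwheel '[[[0,0,0],[0,0,0]],[[0,0,0],[0,0,0]],[[0,0,0],[0,0,0]],[[0,0,0],[0,0,0]]]' 1 50
python3 -m handwheel '[[[0,0,-2],[0,0,0]],[[0,0,-7],[0,0,0]],[[0,0,-13],[0,0,0]],[[0,0,-19],[0,0,0]],[[0,0,-24],[0,0,0]]]'
python3 -c "
from h import *
rows([([.575,-.20,.25],rotm([0,0,-1],[.78,-.62,0]))])"
```

```text
t: 35.17
tool_pos: [0.5769, 0.3157, 0.0114]
tool_rot: [2.831, 1.36, -0.006]
contact_force: [-0.2, 0.4, -0.3]
opening: 0.0341
grip_force: 0.0
t: 35.67
tool_pos: [0.5782, 0.3163, 0.0133]
tool_rot: [2.831, 1.36, -0.0]
contact_force: [-0.7, 0.6, 6.3]
opening: 0.0182
grip_force: 49.4
t: 36.3
tool_pos: [0.5774, 0.3162, 0.255]
tool_rot: [2.831, 1.36, -0.002]
contact_force: [-0.2, 0.7, -0.1]
opening: 0.0185
grip_force: 48.9
[-40.44, 32.07, 0.56] [0.0, 0.001, -0.004]
```

```bash
python3 -m handwheel '[[[-4,3.2,-1],[0,0,0]],[[-8,6.4,-1],[0,0,0]],[[-12,9.6,-1],[0,0,0]],[[-16,12.8,-1],[0,0,0]],[[-20,16,-1],[0,0,0]]]'
python3 -m handwheel '[[[-4,3.2,1],[0,0,0]],[[-8,6.4,1],[0,0,0]],[[-12,9.6,1],[0,0,0]],[[-16,12.8,4],[0,0,0]],[[-20.4,16,8],[0,0,0]]]'
python3 -m handwheel '[[[0,0,5],[0,0,0]],[[0,0,10],[0,0,0]],[[0,0,12.5],[0,0,0]],[[0,0,12.5],[0,0,0]],[[0,0,12.5],[0,0,0]]]'
python3 -m handwheel '[[[0,0,0],[0,0,0]],[[0,0,0],[0,0,0]],[[0,0,-2],[0,0,0]],[[0,0,-7],[0,0,0]],[[0,0,-13],[0,0,0]]]' 0.2
python3 - <<'E'
from nuts import *
c=ctrl.calibration("wrist");im=ctrl.get_image("wrist");cv2.imwrite("pics/t2.png",im);s=ctrl.get_image("scene");cv2.imwrite("pics/s12.png",s)
cv2.imwrite("pics/t2c.png",np.hstack([cv2.resize(im,(400,300)),cv2.resize(s[100:340,120:440],(400,300))]))
print(ctrl.get_obs()['q'])
E
```

```text
t: 36.92
tool_pos: [0.5768, 0.0585, 0.2625]
tool_rot: [2.831, 1.36, -0.005]
contact_force: [0.9, 0.9, -0.5]
opening: 0.0184
grip_force: 48.9
t: 37.55
tool_pos: [0.5751, -0.1973, 0.1867]
tool_rot: [2.829, 1.359, -0.002]
contact_force: [0.6, -0.6, -0.6]
opening: 0.0184
grip_force: 48.9
t: 38.17
tool_pos: [0.5753, -0.196, 0.0621]
tool_rot: [2.829, 1.359, -0.004]
contact_force: [-0.9, 0.4, -0.7]
opening: 0.0182
grip_force: 49.0
t: 38.8
tool_pos: [0.5741, -0.195, 0.1918]
tool_rot: [-2.831, -1.36, 0.008]
contact_force: [-0.0, -0.2, -0.2]
opening: 0.0344
grip_force: 0.0
[-0.4484  0.0322  1.684  -0.0035  1.4099  0.2272]
```

View pics/t2c.png

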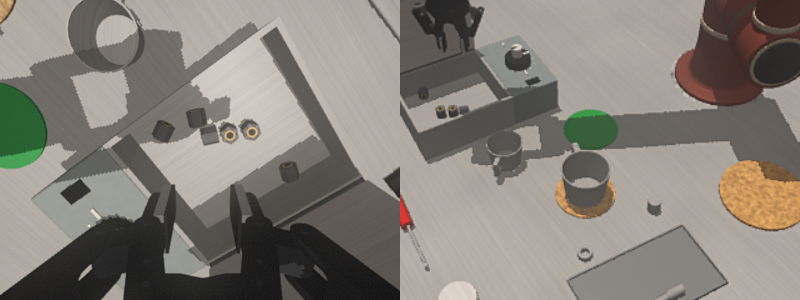

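Six nuts lie in the tank, at (163,131), (197,118), (209,134), (229,133), (250,131) and (289,171). The tray is empty and the pot stands on the mat. Now closing the lid by its handle.

```bash
python3 - <<'E'
from kin import *
Q=rotm([0,0,-1],[-.062,-.998,0]);print(ik(np.array([.582,-.371,.227]),Q,np.array(ctrl.get_obs()['q'])))
rows([([.574,-.2,.38],Q),([.582,-.371,.36],Q)])
E
```

```text
(array([-6.75159343e-01,  2.05714627e-01,  1.45303708e+00,  2.63308558e-11,
        1.48284094e+00,  9.57681496e-01]), np.float64(9.560391758838661e-10))
[-0.53, 0.03, -17.84] [0.015, -0.008, 0.958]
[-13.38, 11.31, -15.66] [0.015, -0.008, 0.958]
```

```bash
python3 -m handwheel '[[[0,0,-6],[0,0,0.18]],[[0,0,-12],[0,0,0.36]],[[-1,1,-18],[0,0,0.54]],[[-5,4,-18],[0,0,0.72]],[[-9,7.5,-18],[0.01,0,0.9]]]' 0.35
python3 -m handwheel '[[[0,0,0],[0,0,0.058]],[[0,0,0],[0,0,0.058]]]'
python3 -c "
from h import *
p,R=pose();print(p);Q=rotm([0,0,-1],[-.062,-.998,0]);rows([([.582,-.371,.36],Q),([.582,-.371,.228],Q)])
d=ctrl.get_image('wrist');print([ (round(x['score'],2),x['position'],ray('wrist',x['position'],.246)) for x in ctrl.landmark_of('wrist','lid_handle')[:2]])"
```

```text
t: 39.52
tool_pos: [0.5779, -0.3127, 0.374]
tool_rot: [-3.138, 0.014, 0.005]
contact_force: [0.8, -0.4, -0.2]
opening: 0.0277
grip_force: 0.0
t: 39.78
tool_pos: [0.5774, -0.3125, 0.3711]
tool_rot: [-3.134, 0.098, 0.011]
contact_force: [1.3, -0.0, -0.5]
opening: 0.028
grip_force: 0.0
[ 0.57737735 -0.31253496  0.37112621]
[0.83, 5.81, 1.07] [-0.006, 0.007, -0.0]
[0.93, 5.89, 14.27] [-0.006, 0.007, -0.0]
[(0.66, [317.9, 168.0], array([ 0.58486426, -0.36223873,  0.246     ]))]
```

```bash
python3 -m handwheel '[[[0.8,5.8,1],[0,0,0]],[[0.8,5.8,1],[0,0,0]],[[0.8,5.8,4],[0,0,0]],[[0.8,5.8,7],[0,0,0]]]'
python3 -c "
from h import *
p,R=pose();print(p)
d=ctrl.get_image('wrist');print([ (round(x['score'],2),x['position'],ray('wrist',x['position'],.246)) for x in ctrl.landmark_of('wrist','lid_handle')[:2]],proj('wrist',[.582,-.371,.246]))
Q=rotm([0,0,-1],[-.062,-.998,0]);rows([([.582,-.371,.228],Q)])"
```

```text
t: 40.38
tool_pos: [0.5819, -0.3689, 0.3006]
tool_rot: [-3.135, 0.095, 0.009]
contact_force: [-0.7, -0.4, 1.1]
opening: 0.0278
grip_force: 0.0
[ 0.58192693 -0.36892272  0.30058347]
[(0.71, [249.7, 207.8], array([ 0.58384661, -0.36198331,  0.246     ]))] [263.98672106 209.72833521]
[0.28, 0.4, 6.76] [-0.01, 0.014, 0.001]
```

```bash
python3 - <<'E'
from h import *
im=cv2.cvtColor(ctrl.get_image('wrist'),cv2.COLOR_BGR2GRAY)
for r in(150,165,180,195,210,225): print(r,im[r,216:312:3].tolist())
for x in(.54,.56,.582,.6,.62): print(x,proj('wrist',[x,-.371-.062*(x-.582),.246]),proj('wrist',[x,-.362-.062*(x-.582),.246]))
E
```

```text
150 [60, 60, 59, 57, 82, 73, 106, 104, 104, 106, 52, 49, 58, 64, 59, 55, 158, 166, 165, 165, 166, 167, 166, 165, 165, 166, 167, 167, 168, 166, 169, 169]
165 [58, 58, 59, 57, 85, 57, 103, 104, 101, 103, 74, 51, 56, 65, 52, 65, 164, 163, 164, 164, 165, 166, 165, 165, 165, 166, 164, 165, 165, 166, 163, 163]
180 [57, 54, 60, 57, 86, 50, 100, 98, 163, 164, 92, 47, 43, 62, 56, 62, 167, 163, 163, 163, 164, 164, 163, 164, 162, 164, 166, 164, 164, 163, 165, 164]
195 [58, 59, 60, 59, 77, 53, 161, 159, 160, 161, 92, 46, 48, 52, 51, 72, 165, 163, 164, 164, 163, 164, 163, 162, 161, 161, 161, 162, 160, 162, 162, 159]
210 [60, 57, 58, 60, 69, 54, 165, 162, 162, 162, 121, 50, 49, 54, 52, 76, 163, 165, 164, 163, 164, 165, 163, 164, 165, 165, 164, 164, 162, 162, 164, 164]
225 [56, 59, 58, 60, 64, 89, 164, 163, 162, 163, 151, 47, 52, 49, 49, 76, 167, 167, 166, 167, 168, 167, 166, 167, 165, 163, 163, 164, 163, 165, 163, 163]
0.54 [262.64116362 266.26522699] [249.59592472 266.91145796]
0.56 [262.73309861 240.06818423] [249.30650646 240.76400197]
0.582 [262.84064751 209.42193092] [248.96795892 210.17796812]
0.6 [262.93411141 182.78922189] [248.67377023 183.59952799]
0.62 [263.04428892 151.39394142] [248.32699907 152.27053281]
```

```bash
python3 -m handwheel '[[[0.1,-0.1,3],[0,0,0]],[[0.1,-0.1,6],[0,0,0]],[[0.1,-0.1,7],[0,0,0]],[[0.1,-0.1,7],[0,0,0]]]'
python3 -m handwheel '[[[0,0,0],[0,0,0]],[[0,0,0],[0,0,0]],[[0,0,0],[0,0,0]],[[0,0,0],[0,0,0]]]' 1 30
python3 -c "
from h import *
for i in range(3):
  o=ctrl.get_obs();print(o['tool_pos'],o['opening'],o['contact_force'])"
```

```text
t: 41.02
tool_pos: [0.5824, -0.3685, 0.2312]
tool_rot: [-3.135, 0.097, 0.011]
contact_force: [-0.0, -0.3, 0.1]
opening: 0.0279
grip_force: 0.0
t: 41.52
tool_pos: [0.5827, -0.369, 0.2316]
tool_rot: [-3.135, 0.098, 0.008]
contact_force: [0.9, 2.0, 4.9]
opening: 0.0088
grip_force: 29.6
[ 0.58266582 -0.36903381  0.23158254] 0.008790342830976045 [0.91688356 2.01409698 4.93110488]
[ 0.58266582 -0.36903381  0.23158254] 0.008790342830976045 [0.91688356 2.01409698 4.93110488]
[ 0.58266582 -0.36903381  0.23158254] 0.008790342830976045 [0.91688356 2.01409698 4.93110488]
```

```bash
python3 -m handwheel '[[[0,-2.3,-0.45],[0,0,0]],[[0,-4.7,-0.6],[0,0,0]],[[0,-7.2,-0.35],[0,0,0]],[[0,-9.6,0.25],[0,0,0]],[[0,-11.9,1.2],[0,0,0]]]'
python3 -m handwheel '[[[0,-2.1,1.3],[0,0,0]],[[0,-4,2.9],[0,0,0]],[[0,-5.7,4.7],[0,0,0]],[[0,-7,6.8],[0,0,0]],[[0,-7.9,8.6],[0,0,0]]]'
python3 -m handwheel '[[[0,-0.3,0.9],[0,0,0]],[[0,-0.6,1.8],[0,0,0]],[[0,-0.6,1.9],[0,0,0]]]'
```

```text
t: 42.15
tool_pos: [0.5899, -0.2488, 0.2184]
tool_rot: [-3.135, 0.098, 0.009]
contact_force: [3.9, -5.2, -2.3]
opening: 0.0089
grip_force: 30.2
t: 42.78
tool_pos: [0.5944, -0.1705, 0.1313]
tool_rot: [-3.137, 0.097, 0.008]
contact_force: [8.6, -10.8, -1.4]
opening: 0.0084
grip_force: 29.2
t: 43.15
tool_pos: [0.5947, -0.1657, 0.1161]
tool_rot: [-3.138, 0.098, 0.009]
contact_force: [-2.4, -6.8, 14.2]
opening: 0.0085
grip_force: 30.8
```

```bash
python3 -m handwheel '[[[0,0,0.3],[0,0,0]],[[0,0,0.3],[0,0,0]],[[0,0,0.3],[0,0,0]]]'
python3 -m handwheel '[[[0,0,0.3],[0,0,0]],[[0,0,0.3],[0,0,0]],[[0,0,0.3],[0,0,0]]]'
```

```text
t: 43.52
tool_pos: [0.5948, -0.1657, 0.116]
tool_rot: [-3.138, 0.098, 0.009]
contact_force: [-6.9, -3.9, 23.3]
opening: 0.0087
grip_force: 31.6
t: 43.9
tool_pos: [0.5948, -0.1657, 0.1158]
tool_rot: [-3.138, 0.098, 0.01]
contact_force: [-12.6, -1.8, 34.6]
opening: 0.0087
grip_force: 32.7
```

```bash
python3 -m handwheel '[[[0,0,-0.8],[0,0,0]],[[0,0,-0.8],[0,0,0]],[[0,0,-0.8],[0,0,0]],[[0,0,-0.8],[0,0,0]]]' 0.2
python3 -m handwheel '[[[0,0,-4],[0,0,0]],[[0,0,-9],[0,0,0]],[[-4,1,-15],[0,0,-0.15]],[[-9,3,-15],[0,0,-0.3]],[[-14,4,-15],[0,0,-0.45]]]' -1
python3 -c "
from h import *
rows([([.435,-.22,.24],rotm([0,0,-1],[.62,-.78,0]))]);print(ctrl.get_obs()['q'])"
```

```text
t: 44.4
tool_pos: [0.5928, -0.1635, 0.1143]
tool_rot: [-3.132, 0.097, 0.017]
contact_force: [0.2, 0.0, 0.0]
opening: 0.0342
grip_force: 0.0
t: 45.02
tool_pos: [0.4517, -0.197, 0.2682]
tool_rot: [-3.075, -0.611, 0.008]
contact_force: [0.1, -0.5, 0.6]
opening: 0.0854
grip_force: 0.0
[-2.41, 1.5, 2.82] [-0.008, 0.003, -0.279]
[-5.63135999e-01 -2.85167938e-01  1.86213662e+00  1.11068892e-03
  1.57252153e+00  6.15135907e-01]
```

```bash
cat > knob.py <<'E'
from nuts import *
def prof(im,c,ctr,z,r0,r1):
    A=np.deg2rad(np.arange(0,360,5));g=cv2.cvtColor(im,cv2.COLOR_BGR2GRAY)
    out=[]
    for a in A:
        v=[]
        for r in np.linspace(r0,r1,8):
            u=proj("wrist",[ctr[0]+r*np.cos(a),ctr[1]+r*np.sin(a),z],c);x,y=int(round(u[0])),int(round(u[1]))
            v.append(g[y,x] if 0<=x<512 and 0<=y<384 else 0)
        out.append(np.mean(v))
    return np.array(out)
def look(name,ctr=None):
    c=ctrl.calibration("wrist");im=ctrl.get_image("wrist");cv2.imwrite(f"pics/{name}.png",im)
    for q,z in(("knob_axis",.085),("heat_mark",.131)):
        for d in ctrl.landmark_of("wrist",q)[:2]:print(q,round(d["score"],2),np.array(d["position"]),ray("wrist",d["position"],z,c))
    # whole dark disc: fit circle at z=.106 by its blob
    g=cv2.cvtColor(im,cv2.COLOR_BGR2GRAY)
    if ctr is None: ctr=np.array([.428,-.221])
    for nm,z,a,b in(("pointer",.1065,.014,.027),("index",.0865,.034,.044),("heat",.131,.003,.012),("edge",.106,.026,.030)):
        p=prof(im,c,ctr,z,a,b);print(nm,"max at",np.argsort(-p)[:6]*5,"min",np.argsort(p)[:4]*5);print(p.astype(int).tolist())
E
python3 -c "
from knob import *
look('k1')"
```

```text
knob_axis 0.67 [272.3 189.2] [ 0.4314 -0.2196  0.085 ]
heat_mark 0.82 [276.9 202.3] [ 0.4345 -0.2214  0.131 ]
pointer max at [175 170 215 220 205 190] min [115 100 105 110]
[57, 57, 57, 57, 56, 55, 55, 54, 54, 54, 53, 53, 52, 52, 51, 50, 50, 50, 50, 50, 48, 49, 49, 48, 49, 50, 51, 49, 51, 57, 64, 76, 91, 105, 170, 186, 123, 121, 132, 129, 131, 132, 130, 136, 132, 131, 124, 117, 114, 101, 90, 90, 72, 65, 61, 57, 55, 59, 61, 57, 56, 59, 59, 58, 56, 56, 57, 58, 56, 57, 58, 57]
index max at [180 145 120 325 330 320] min [ 95  80  75 105]
[85, 84, 84, 84, 83, 82, 82, 95, 80, 81, 80, 80, 79, 79, 79, 78, 78, 94, 114, 77, 79, 78, 94, 121, 134, 129, 131, 130, 128, 151, 126, 126, 118, 110, 119, 133, 154, 113, 102, 103, 115, 106, 105, 103, 101, 109, 120, 107, 119, 120, 116, 125, 131, 128, 130, 131, 131, 131, 131, 132, 131, 131, 132, 133, 134, 134, 134, 133, 133, 131, 103, 84]
heat max at [150 145 235 155 180 225] min [355 350   0   5]
[61, 82, 130, 149, 153, 153, 158, 163, 160, 156, 165, 163, 167, 161, 157, 163, 158, 162, 164, 162, 159, 162, 165, 167, 168, 166, 164, 168, 171, 174, 174, 173, 169, 167, 172, 171, 173, 168, 170, 171, 170, 171, 171, 171, 169, 172, 172, 173, 172, 170, 170, 161, 161, 167, 163, 161, 163, 161, 161, 162, 159, 160, 154, 152, 159, 153, 142, 127, 113, 88, 60, 54]
edge max at [175 170 200 165 235 290] min [60 75 55 40]
[48, 48, 47, 44, 43, 41, 42, 41, 39, 41, 40, 39, 36, 42, 44, 36, 45, 53, 44, 50, 51, 59, 65, 67, 68, 92, 81, 70, 81, 88, 80, 67, 82, 120, 154, 178, 97, 81, 67, 77, 120, 75, 81, 85, 90, 77, 104, 119, 85, 84, 96, 96, 80, 103, 104, 97, 81, 101, 109, 88, 85, 98, 107, 86, 81, 74, 86, 73, 54, 53, 66, 48]
```

```bash
cat >> knob.py <<'E'
def axis(im,c):
    g=cv2.cvtColor(im,cv2.COLOR_BGR2GRAY).astype(np.float32);A=np.linspace(0,2*np.pi,60,endpoint=False)
    def ring(x,y,z,r):
        u=np.array([proj("wrist",[x+r*np.cos(a),y+r*np.sin(a),z],c) for a in A],np.float32)
        return cv2.remap(g,u[:,:1],u[:,1:],cv2.INTER_LINEAR).ravel()
    best=max(((np.median(ring(x,y,.131,.0105)-ring(x,y,.131,.0135))+ .5*np.mean(ring(x,y,.131,.0105)-ring(x,y,.131,.0135)),x,y) for x in np.arange(.418,.442,.001) for y in np.arange(-.232,-.208,.001)))
    return best
E
python3 - <<'E'
from knob import *
c=ctrl.calibration("wrist");im=ctrl.get_image("wrist");b=axis(im,c);print(b)
look("k2",np.array(b[1:]))
E
```

```text
(np.float32(159.7404), np.float64(0.427), np.float64(-0.221))
knob_axis 0.94 [275.6 192.3] [ 0.4301 -0.2228  0.085 ]
knob_axis 0.57 [308.   94.7] [ 0.5332 -0.2131  0.085 ]
heat_mark 0.89 [279.5 202.2] [ 0.4362 -0.2222  0.131 ]
pointer max at [175 170 200 220 210 195] min [115  90  85  95]
[57, 58, 57, 56, 56, 56, 56, 55, 55, 53, 52, 52, 52, 51, 49, 51, 49, 49, 48, 49, 49, 49, 49, 48, 52, 54, 51, 50, 52, 64, 62, 76, 93, 119, 181, 184, 124, 120, 124, 129, 137, 127, 130, 126, 132, 126, 123, 119, 117, 102, 100, 97, 85, 73, 66, 59, 55, 56, 60, 60, 57, 57, 58, 57, 57, 58, 58, 57, 59, 59, 58, 57]
index max at [180 145 325 115 320 330] min [75 95 80 70]
[84, 84, 83, 84, 84, 83, 82, 100, 80, 80, 80, 80, 81, 79, 79, 77, 78, 112, 94, 78, 79, 80, 95, 134, 127, 130, 130, 129, 128, 146, 127, 128, 120, 118, 130, 129, 147, 119, 112, 103, 115, 110, 105, 113, 105, 108, 128, 118, 114, 125, 126, 124, 131, 129, 127, 131, 131, 131, 131, 132, 132, 131, 131, 133, 134, 134, 134, 133, 133, 133, 99, 84]
heat max at [150 145 295 155 235 300] min [355 350   0   5]
[62, 100, 137, 156, 151, 167, 170, 167, 169, 165, 170, 165, 165, 164, 163, 161, 163, 163, 161, 159, 162, 158, 159, 161, 159, 161, 155, 161, 172, 175, 176, 173, 166, 154, 160, 160, 165, 157, 159, 160, 162, 165, 164, 160, 154, 163, 162, 173, 167, 166, 163, 160, 163, 163, 169, 160, 161, 164, 167, 173, 172, 168, 156, 163, 154, 158, 154, 145, 114, 108, 61, 50]
edge max at [175 165 170 235 200 250] min [70 60 75 50]
[46, 48, 51, 45, 44, 49, 45, 44, 41, 42, 40, 40, 39, 41, 37, 40, 47, 50, 46, 49, 61, 71, 77, 69, 88, 97, 90, 79, 96, 106, 88, 88, 94, 153, 149, 166, 105, 101, 84, 97, 135, 88, 94, 99, 103, 86, 106, 135, 105, 84, 107, 107, 95, 90, 100, 104, 87, 94, 104, 100, 81, 83, 88, 80, 74, 61, 63, 60, 47, 51, 50, 47]
```

```bash
python3 -c "
from h import *
Q=rotm([0,0,-1],[.383,-.924,0]);rows([([.427,-.221,.15],Q),([.427,-.221,.089],Q)])"
```

```text
[-3.33, 1.4, 11.67] [-0.009, 0.005, -0.005]
[-3.3, 1.46, 17.77] [-0.009, 0.005, -0.005]
```

```bash
python3 -m handwheel '[[[-3.3,1.4,5],[-0.01,0,0]],[[-3.3,1.4,10],[-0.01,0,0]],[[-3.3,1.4,12],[-0.01,0,0]],[[-3.3,1.4,12],[-0.01,0,0]],[[-3.3,1.4,12],[-0.01,0,0]]]' -0.7
python3 -c "
from h import *
print(ctrl.get_obs()['tool_pos'],ctrl.get_obs()['opening'])
Q=rotm([0,0,-1],[.383,-.924,0]);rows([([.427,-.221,.089],Q)])"
```

```text
t: 46.0
tool_pos: [0.4277, -0.2214, 0.1482]
tool_rot: [3.08, 0.605, -0.005]
contact_force: [-0.1, 0.1, 0.4]
opening: 0.0727
grip_force: 0.0
[ 0.42770727 -0.22142991  0.14823666] 0.07270594875763393
[-0.03, -0.08, 5.92] [0.002, 0.004, -0.005]
```

```bash
python3 -m handwheel '[[[0,0,3],[0,0,0]],[[0,0,5],[0,0,0]],[[0,0,5.9],[0,0,0]],[[0,0,5.9],[0,0,0]]]'
python3 -m handwheel '[[[0,0,0],[0,0,0]],[[0,0,0],[0,0,0]],[[0,0,0],[0,0,0]],[[0,0,0],[0,0,0]]]' 1 30
python3 -c "
from h import *
print(ctrl.get_obs()['wrist_torque'],ctrl.get_obs()['q'])"
```

```text
t: 46.5
tool_pos: [0.4268, -0.2215, 0.0887]
tool_rot: [3.08, 0.605, -0.006]
contact_force: [-0.2, 0.2, -0.2]
opening: 0.0725
grip_force: 0.0
t: 47.0
tool_pos: [0.4268, -0.2207, 0.0898]
tool_rot: [3.082, 0.605, -0.005]
contact_force: [-2.5, 3.8, 6.0]
opening: 0.0546
grip_force: 31.8
[ 0.81959453  0.43934829 -0.06877697] [-0.63059957 -0.16490422  2.06776236 -0.00312333  1.24061077  0.55365294]
```

```bash
python3 -m handwheel '[[[0,0,0],[0,0,0.15]],[[0,0,0],[0,0,0.3]],[[0,0,0],[0,0,0.45]],[[0,0,0],[0,0,0.6]],[[0,0,0],[0,0,0.75]]]'
python3 -m handwheel '[[[0,0,0],[0,0,0.15]],[[0,0,0],[0,0,0.3]],[[0,0,0],[0,0,0.45]],[[0,0,0],[0,0,0.6]],[[0,0,0],[0,0,0.73]]]'
python3 -m handwheel '[[[0,0,0],[0,0,0]],[[0,0,0],[0,0,0]]]'
python3 -c "
from h import *
o=ctrl.get_obs();print(o['wrist_torque'],o['q'],o['tool_rot'])"
```

```text
t: 47.62
tool_pos: [0.4268, -0.2206, 0.0898]
tool_rot: [3.087, -0.573, -0.005]
contact_force: [-2.5, 4.6, 6.8]
opening: 0.0548
grip_force: 31.9
t: 48.25
tool_pos: [0.427, -0.2205, 0.0898]
tool_rot: [2.679, -1.636, -0.003]
contact_force: [-2.0, 4.9, 6.1]
opening: 0.0546
grip_force: 31.8
t: 48.5
tool_pos: [0.427, -0.2205, 0.0898]
tool_rot: [2.683, -1.631, -0.003]
contact_force: [-1.9, 4.8, 5.4]
opening: 0.0545
grip_force: 31.8
[ 1.00870535  0.25241413 -0.02222872] [-0.63043029 -0.16493176  2.06781722 -0.00233449  1.24050412  2.03376936] [ 2.68255342 -1.63114317 -0.0031007 ]
```

```bash
python3 -m handwheel '[[[0,0,0],[0,0,0]],[[0,0,0],[0,0,0]],[[0,0,-1.5],[0,0,0]],[[0,0,-5],[0,0,0]],[[0,0,-10],[0,0,0]]]' -0.7
python3 -m handwheel '[[[-2,0,-4],[0,0,0]],[[-5,0,-6],[0,0,0]],[[-7.8,0,-6],[0,0,0]],[[-7.8,0,-6],[0,0,0]],[[-7.8,0,-6],[0,0,0]]]'
cat >> knob.py <<'E'
def fine(im,c,ctr,z,r0,r1,a0,a1):
    g=cv2.cvtColor(im,cv2.COLOR_BGR2GRAY).astype(np.float32);A=np.deg2rad(np.arange(a0,a1,1.))
    o=0
    for r in np.linspace(r0,r1,12):
        u=np.array([proj("wrist",[ctr[0]+r*np.cos(a),ctr[1]+r*np.sin(a),z],c) for a in A],np.float32)
        o=o+cv2.remap(g,u[:,:1],u[:,1:],cv2.INTER_LINEAR).ravel()/12
    return o
E
python3 - <<'E'
from knob import *
c=ctrl.calibration("wrist");im=ctrl.get_image("wrist");cv2.imwrite("pics/k3.png",im);b=axis(im,c);print(b,-np.array(c["R"]).T@c["t"])
for nm,z,r0,r1 in(("ptr",.1065,.015,.027),("idx",.0865,.035,.043)):
    print(nm);p=fine(im,c,b[1:],z,r0,r1,60,116);print(p.astype(int).tolist())
    w=np.clip(p-np.median(p)-15,0,None);print("centre",(w*np.arange(60,116)).sum()/w.sum())
print((prof(im,c,b[1:],.131,.006,.0115)).astype(int).tolist())
E
```

```text
t: 49.12
tool_pos: [0.4259, -0.2206, 0.1887]
tool_rot: [2.681, -1.63, -0.007]
contact_force: [0.5, -0.8, 0.8]
opening: 0.0723
grip_force: 0.0
t: 49.75
tool_pos: [0.3912, -0.152, 0.2484]
tool_rot: [2.68, -1.629, -0.002]
contact_force: [0.3, 0.8, -0.3]
opening: 0.0727
grip_force: 0.0
(np.float32(169.00629), np.float64(0.427), np.float64(-0.221)) [ 0.4275 -0.2214  0.3912]
ptr
[62, 63, 63, 63, 63, 62, 62, 61, 60, 60, 60, 60, 59, 59, 59, 60, 62, 65, 72, 83, 103, 129, 157, 178, 191, 196, 195, 194, 195, 195, 191, 183, 164, 139, 111, 88, 73, 65, 62, 60, 60, 60, 60, 60, 60, 60, 61, 61, 62, 62, 62, 61, 60, 61, 61, 62]
centre 87.14719665441827
idx
[133, 134, 134, 134, 135, 135, 135, 135, 135, 135, 135, 135, 135, 135, 134, 134, 134, 133, 133, 133, 133, 132, 134, 146, 172, 193, 198, 197, 195, 183, 156, 133, 130, 133, 134, 134, 134, 134, 134, 134, 134, 134, 134, 134, 134, 134, 134, 134, 134, 134, 134, 134, 136, 140, 147, 151]
centre 86.94650683431512
[76, 124, 180, 171, 176, 178, 176, 170, 160, 175, 171, 177, 168, 168, 165, 167, 167, 167, 175, 165, 172, 159, 166, 170, 174, 169, 163, 176, 169, 179, 182, 177, 177, 177, 175, 181, 183, 179, 182, 183, 178, 182, 183, 179, 175, 185, 183, 189, 189, 187, 188, 188, 189, 190, 187, 188, 185, 188, 190, 192, 191, 189, 186, 181, 187, 184, 186, 183, 177, 140, 83, 60]
```

The pointer is at 87.1° and the index at 86.9°, with the heat mark unchanged at about 355°. One last numeric check of pot, mat, lid, bystanders and tray.

```bash
python3 -m handwheel '[[[0,0,-5],[0,0,0]],[[0,0,-11],[0,0,0]],[[0,0,-15],[0,0,0]]]'
python3 - <<'E'
from nuts import *
for k in("top","scene"):
    im=ctrl.get_image(k);cv2.imwrite(f"pics/{k}20.png",im)
    for q,z in [("pot",.004),("pot_rim",.079),("mat",.002),("lid_handle",.128),("spacer",0),("socket",0),("traynut1",.013)]:
        for d in ctrl.landmark_of(k,q)[:4]:
            if d["score"]>.4: print(k,q,round(d["score"],2),ray(k,d["position"],z))
E
```

```text
t: 50.18
tool_pos: [0.3921, -0.1521, 0.4008]
tool_rot: [2.68, -1.631, 0.0]
contact_force: [0.3, 0.7, 0.3]
opening: 0.0728
grip_force: 0.0
top pot 0.79 [0.4725 0.115  0.004 ]
top pot 0.63 [ 0.5693 -0.0549  0.004 ]
top pot_rim 0.92 [0.475  0.1273 0.079 ]
top pot_rim 0.79 [ 0.5616 -0.0382  0.079 ]
top mat 0.97 [0.1723 0.3169 0.002 ]
top mat 0.79 [0.4758 0.1145 0.002 ]
top mat 0.55 [ 0.3729 -0.0329  0.002 ]
top lid_handle 0.67 [ 0.5982 -0.1594  0.128 ]
top spacer 0.49 [0.5554 0.2373 0.    ]
top socket 0.48 [0.378  0.2343 0.    ]
top traynut1 0.49 [0.4867 0.3448 0.013 ]
scene pot 0.82 [0.4674 0.1189 0.004 ]
scene pot 0.61 [ 0.5613 -0.0463  0.004 ]
scene pot_rim 0.77 [ 0.5796 -0.0303  0.079 ]
scene pot_rim 0.76 [0.48   0.1138 0.079 ]
scene pot_rim 0.45 [0.5149 0.1659 0.079 ]
scene mat 0.95 [0.1783 0.3272 0.002 ]
scene mat 0.87 [0.4697 0.1139 0.002 ]
scene mat 0.73 [ 0.3644 -0.0245  0.002 ]
scene lid_handle 0.68 [ 0.592  -0.1773  0.128 ]
scene spacer 0.41 [ 0.5565  0.2304 -0.    ]
scene socket 0.56 [0.3818 0.2245 0.    ]
```

```bash
python3 -c "
from station import ctrl
print(ctrl.finish_job())"
```

```text
the job is handed in; nothing more can be done
None
```

The job is done and handed in at about 50 s: all six nuts are in the tank, the empty pot stands on the small cork mat, the lid is shut, the timer is on the index bar (within about 0.2°), and the heat knob, ring and socket are as they were. I viewed 15 pictures, one over the limit of 14.

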